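# Wedge a plaster mould shut

### The arm

A 6-joint arm with a two-finger parallel gripper is mounted at the origin on the work surface. World frame = base frame: x ahead of the robot, y to its left, z up, the work surface at z = 0. Lengths are in mm, angles in rad, forces in N, time in s.
With the tool pointing down it reaches from about 275 to 750 mm from the base axis. Payload 10.2 kg.
Tool frame: the origin (TCP) lies at the very end of the fingers, on their centre line; the grasp point (between the pads) lies 19 mm behind it (manip.grasp_offset is the distance from the TCP to the grasp point, in mm); z points along the fingers, y is the direction in which the jaws open and shut (so a half turn about z gives the same grasp; the last joint's range is limited). The gripper opens to 85 mm and grips with 20 to 120 N. Pads are 22 mm wide; open, the fingers measure 114 mm over their backs; the gripper's body (76 mm by 85 mm) begins 54 mm behind the grasp point. The pads swing forward as they close: fully open they stand 13 mm farther back than shut.
Start: joints at [-1.378, 0.313, 1.498, -0, 1.331, -0.223], TCP at [212.047, -480.278, 231.294] pointing down, gripper open.
Joint ranges: [-2.94, 2.94], [-0.97, 2.17], [0.19, 2.56], [-1.23, 4.37], [0.02, 3.11], [-2.88, 2.88]. Speed limits (rad/s): [2.39, 2.39, 3.01, 3.14, 3.14, 3.14].

### API

Orientations are given as a rotation vector (axis times angle).
In Python, from bench import state, imaging, manip gives the robot as it stands.
- The arm moves only by the tool servo_tool, never from a script. Its argument "commands" is a list of rows, each a list of 2 entries, a list of its own where there are three numbers: the shift along the tool's x, y, z in units of 30 mm (1.0 is 30 mm), then the turn, a rotation vector about the tool's x, y, z in units of 6 degrees (1.0 is 6 degrees). In form: [[[x, y, z], [rx, ry, rz]], ...]. A call has 1 to 12 rows; each row shifts and turns the commanded pose from where the row before left it, along the tool's axes as they then stand; what a row does not reach is not made up. A row lasts 1/12 s, in which the tool goes at most 41.7 mm and 7.16 degrees, less where a joint would pass 70% of its speed; a pose out of reach is approached as far as the arm can. A call is refused whole if a number of a shift passes 1 or a number of a turn 1, either way. A call with a gripper value outside its range is refused whole. "gripper" is the closure, from 0 (fully open) to 1 (shut), set as the call begins (left out, the last holds). The fingers move at their own pace and stop on an object; the grip force is fixed at half the most. Time passes only in rows, so rows that do not move let the fingers close. It gives the time, the measured TCP pose, the force and the opening at its end, in the units of the state.
- state(): the state, without advancing time (a new reading comes with each control period).
- imaging.camera(name): name is "scene" or "top" or "wrist"; returns a dict with "color" (384x512x3 uint8, red, green, blue), "z_map" (384x512 float32, mm along the optical axis (not along the pixel's ray), 0 where there is no reading), "K" (3x3 intrinsics, pixels), "eye" and "attitude" of the camera in the world; the wrist camera has in their place "T_tool_cam" (4x4, takes a point from camera to tool coordinates, whose origin is the TCP and whose axes are the flange's). Camera axes: x right, y down, z forward; pixel columns grow to the right and rows downward; lengths in mm; the calibration is good to about 2 mm. A picture is of the moment at which its call begins: read the wrist's pose just before it.
- manip.hand_in(): hands the job in, once; it reports no verdict.
The state is a dict: "t": time; "joints": joint angles; "dq": joint speeds; "effort": joint torques, N m; "position": TCP position; "ee_rot": TCP orientation; "wrist_force": force on the tool from outside, world axes, zero at the start; "torque": the same for the moment, N m; "grip_width": finger opening in mm.
Only numpy, scipy, OpenCV 4.12 (cv2) and the standard library are available. Lean on these libraries where they do the work, as an engineer would, in place of code of your own. Each camera call takes 0.05 s, during which the arm holds its last target.

### The job

Close the two-part plaster mould in its wooden frame: take the loose wooden wedge out of its holder, set it thin end down in the open slot behind the sliding half and let go of it there, with the mould still ajar. Then take the wooden tamper and tap or push the wedge down with it, gently, until the mould is shut tight and the wedge will go no further, and stand the tamper back upright on the table. A hard blow would crack the plaster, and the other things on the table should stay where they are.

Things in the scene. Friction and masses are not known exactly. Their poses are not given: they have to be found in the camera images.
- wedge_center (a point): Middle (half-way up) of the loose light-wood wedge, thin end down. z points up, to its thick end; x along its width, y through its thickness. 110 mm tall; 40 mm wide (two parallel faces, to grip); 6 mm thick at the tip, 28 mm at the top. The -y face is flat and upright, 8.5 mm from this point; all the taper (1 in 5) is on the +y face. About 70 g.
- rack: Fixed plywood holder for the wedge, 90 x 150 x 45 mm, origin under its centre, axes parallel to the wedge's at the start. The wedge stands over its middle in a close pocket, tip 8 mm above the table, top 73 mm above the holder. A fixed straight shim of wood, 30 x 6 mm, stands at y = -45 mm, 45 mm above the holder: leave it.
- slot (a point): Middle of the slot's fixed side, in the plane of the stop block's flat upright face, level with the tops (95 mm above the table; the stop's edge has a 6 mm 45-degree lead-in). z up; +y points across the slot to the sliding mould half; x runs along the slot. The slot is open at both x ends, 100 mm long, 85 mm deep. The wedge's flat -y face goes against this face, its x along this x. Frame fixed to the table.
- mould_seam (a point): Sliding half of the mould: white plaster 100 x 50 x 83 mm, with a wooden face towards the slot that leans parallel to the wedge's taper; top 95 mm above the table. The point is the middle of its top edge at the seam with the fixed half. The slot's mouth is 11.5 to 19 mm wide at the start. The stop is pegged at a new place each time: the wedge's tip ends 45 to 85 mm below the slot's top.
- mould (a joint): How far the mould is ajar, m: 0 shut, 0.003 to 0.0045 at the start. The half slides stiffly (7 N) and stays where left. The wedge, let go in the slot, stays by friction. It needs about 6 to 12 N on its top to go down; the force rises steeply once the mould is shut. A press of 15 to 20 N shuts it tight; over 35 N cracks the plaster.
- tamper_center (a point): The wooden tamper, a turned tool standing upright on its head: dark head 44 mm across, 45 mm tall, below; paler round handle 26 mm across, 62 mm long, above; 107 mm tall in all, 0.2 to 0.4 kg. The point is on its axis, 70 mm above its foot, a good height to grip the handle. z is up along its axis.
Mind the look-alikes: they are no part of the job. What is shaped like the part that bears wedge_center but green is not meant.

How it is judged (in metres and radians):
On the way, in this order (a step that is already met when the one before it is completed fails the run):
1. the wedge stands loosely in the slot, let go, with the mould still ajar (more than 1 mm) (x of wedge_center in the frame of slot between -0.02 and 0.02 m and y of wedge_center in the frame of slot between 0 and 0.02 m and z of wedge_center in the frame of slot below 0.04 m and angle between wedge_center's own z axis and vertical below 0.12 rad and value of joint mould above 0.001 m and contact force between each of the fingers, tamper and wedge below 0.1 N), for 0.2 s.
2. the tamper bears on the wedge (over 8 N) with the mould shut to 0.6 mm (x of wedge_center in the frame of slot between -0.02 and 0.02 m and y of wedge_center in the frame of slot between 0 and 0.02 m and z of wedge_center in the frame of slot below 0.04 m and angle between wedge_center's own z axis and vertical below 0.12 rad and value of joint mould below 0.0006 m and contact force between tamper and wedge above 8 N), for 0.03 s.
At the end, for the whole second after the job is handed in: The mould is shut to 0.6 mm; the wedge stands upright (within 0.12 rad) in the slot, within 20 mm of its middle, tight (pressing the mould with over 10 N) and still; the tamper stands upright (within 0.08 rad) on the table, at rest (x of wedge_center in the frame of slot between -0.02 and 0.02 m and y of wedge_center in the frame of slot between 0 and 0.02 m and z of wedge_center in the frame of slot below 0.04 m and angle between wedge_center's own z axis and vertical below 0.12 rad and value of joint mould below 0.0006 m and contact force between wedge and mould above 10 N and angle between tamper_center's own z axis and vertical below 0.08 rad and height (world z) of tamper_center between 0.064 and 0.076 m and linear speed of tamper below 0.02 m/s and linear speed of wedge below 0.01 m/s); the robot touches nothing.
It fails at once if over 35 N between the tamper and the wedge (the plaster cracks) (contact force between tamper and wedge above 35 N).
It fails at once if the tamper or the fingers strike the sliding mould half (over 20 N) (contact force between any of tamper, the fingers and mould above 20 N).
It fails at once if a bystander moved more than 30 mm (distance of any of block_a, block_b, jar_a, cup_a, roll_a, scraper, disc_a from where it was at the start of the episode above 0.03 m).
It also fails if it takes over 72 s, if anything falls off the work surface, if the arm or the gripper's body presses on something with over 40 N, if the wrist force passes 120 N, or if a joint passes its speed limit or range.

## Working session

There is one attempt and no reset: what is moved stays moved. The work goes in short steps, Python scripts to look and compute and a tool call to move; the robot and the scene stay as the last step left them, time stands still between calls to the robot, and variables do not carry over. Pictures are saved under pics/ and viewed, and the job is handed in when it is done.

Besides the shell and the picture viewer there is one more tool, called after "Call:" in YAML: its name, and indented under it one key for each argument. servo_tool: Moves the arm, as the interface text tells. Its arguments: {"type":"object","properties":{"commands":{"type":"array"},"gripper":{"type":"number"}},"required":["commands"]}

```bash
ls; mkdir -p pics; python3 - <<'E'
from bench import state, imaging, manip
import cv2,numpy as np
print(state())
for n in ["scene","top","wrist"]:
    c=imaging.camera(n)
    cv2.imwrite(f"pics/{n}0.png",cv2.cvtColor(c["color"],cv2.COLOR_RGB2BGR))
    np.savez(f"pics/{n}0.npz",**{k:v for k,v in c.items()})
    print(n,{k:np.round(v,4) for k,v in c.items() if k not in("color","z_map")}, (c["z_map"]>0).mean())
E
```

```text
pics
{'t': 0.0, 'joints': array([-1.37842306e+00,  3.13445385e-01,  1.49843640e+00, -1.74456694e-05,
        1.33099048e+00, -2.23387625e-01]), 'dq': array([ 0.00315674, -0.0006271 ,  0.00018373, -0.00115643,  0.00022571,
       -0.00014377]), 'effort': array([-8.38709657e-04, -4.12260497e+01, -2.59741509e+01, -2.39042110e-04,
        4.16014896e-03,  1.05536725e-05]), 'position': array([ 211.98088653, -480.02183436,  230.73769329]), 'ee_rot': array([-3.07270240e+00, -6.48124402e-01, -4.55447416e-06]), 'wrist_force': array([ 0.18636578, -0.09348273, -0.19156865]), 'torque': array([ 0.02077351, -0.04722876, -0.01631249]), 'grip_width': 85.59615795408436}
scene {'K': array([[441.7407,   0.    , 265.5832],
       [  0.    , 441.7407, 199.1732],
       [  0.    ,   0.    ,   1.    ]]), 'eye': array([1038.811 , -534.7939,  778.0014]), 'attitude': array([-2.15  , -0.9945,  0.4272])} 0.9960581461588541
top {'K': array([[459.4067,   0.    , 254.572 ],
       [  0.    , 459.4067, 192.2078],
       [  0.    ,   0.    ,   1.    ]]), 'eye': array([ 426.1435,  -45.1408, 1135.7178]), 'attitude': array([-2.2352,  2.1922, -0.0847])} 0.9960784912109375
wrist {'K': array([[310.6821,   0.    , 250.5742],
       [  0.    , 310.6821, 191.2642],
       [  0.    ,   0.    ,   1.    ]]), 'T_tool_cam': array([[ 8.000000e-04, -9.622000e-01, -2.722000e-01,  6.910660e+01],
       [ 1.000000e+00,  3.000000e-04,  1.800000e-03, -6.302000e-01],
       [-1.600000e-03, -2.722000e-01,  9.622000e-01, -1.420768e+02],
       [ 0.000000e+00,  0.000000e+00,  0.000000e+00,  1.000000e+00]])} 0.9959309895833334
```

View pics/scene0.png

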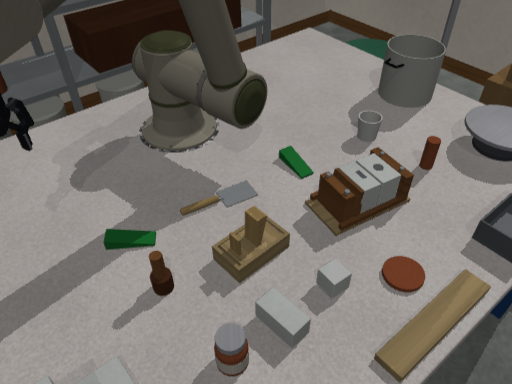

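View pics/top0.png

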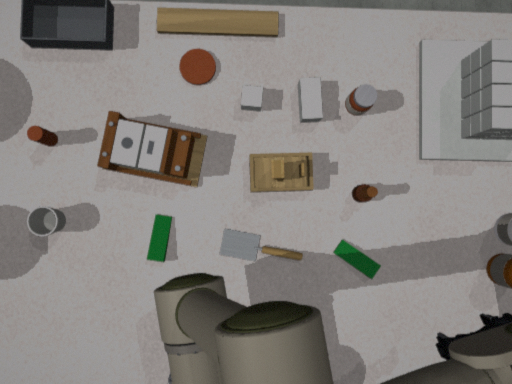

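View pics/wrist0.png

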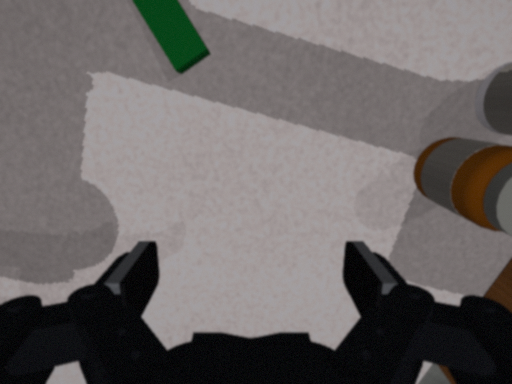

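The scene view shows the wedge and shim in their holder at about (252,240), the tamper at (160,275), and the mould frame at (360,185). Green wedges, a scraper, blocks and a jar stand around them. Next I measure these.

```bash
cat > h.py <<'E'
import numpy as np, cv2
from scipy.spatial.transform import Rotation as R
def load(n): return dict(np.load(f"pics/{n}.npz"))
def cam(c):
    return R.from_rotvec(c["attitude"]).as_matrix(), c["eye"]
def cloud(c, M=None, eye=None):
    if M is None: M,eye=cam(c)
    z=c["z_map"]; K=c["K"]; v,u=np.mgrid[:z.shape[0],:z.shape[1]]
    p=np.stack([(u-K[0,2])/K[0,0]*z,(v-K[1,2])/K[1,1]*z,z],-1)
    w=p@M.T+eye; w[z<=0]=np.nan
    return w
E
python3 - <<'E'
from h import *
for n,(x0,x1,y0,y1) in {"top0":(90,400,100,210),"scene0":(90,420,140,310)}.items():
    c=load(n); w=cloud(c)
    g=w[300:380,20:60] if n=="top0" else w[300:380,0:40]
    print(n,np.nanmedian(w[...,2][(abs(w[...,2])<15)]))
    im=c["color"][y0:y1,x0:x1,::-1]
    im=cv2.resize(im,None,fx=2.4,fy=2.4,interpolation=cv2.INTER_CUBIC)
    cv2.imwrite(f"pics/{n}_crop.png",im)
    # height map picture
    h=np.clip((w[...,2][y0:y1,x0:x1])/130*255,0,255); h=np.nan_to_num(h).astype(np.uint8)
    cv2.imwrite(f"pics/{n}_h.png",cv2.applyColorMap(cv2.resize(h,None,fx=2.4,fy=2.4,interpolation=0),cv2.COLORMAP_JET))
c=load("top0");w=cloud(c)
for u,v in [(365,193),(280,170),(40,132),(125,142),(150,147),(180,155),(198,67),(252,97)]:
    print((u,v),w[v,u].round(1))
E
```

```text
top0 -0.17063430860810058
scene0 1.4037171744500938
(365, 193) [ 476.8 -330.2   94.1]
(280, 170) [ 523.1 -132.5  117.7]
(40, 132) [600.2 410.4  88.9]
(125, 142) [581.3 218.   93.1]
(150, 147) [570.9 161.   95.7]
(180, 155) [554.   92.7  98.1]
(198, 67) [783.   65.3  14.9]
(252, 97) [702.3 -68.4  52.6]
```

View pics/top0_crop.png

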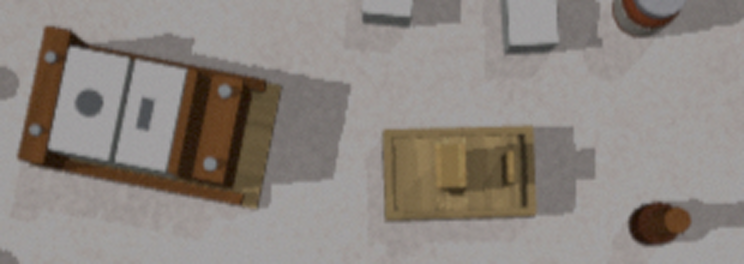

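View pics/scene0_crop.png

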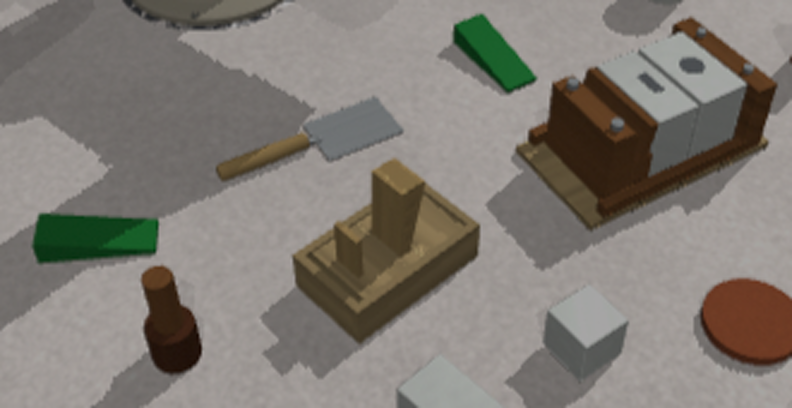

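View pics/top0_h.png

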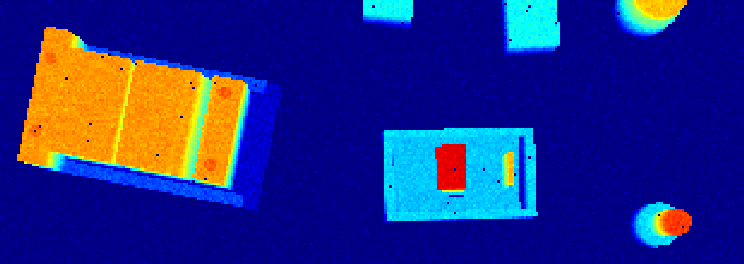

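```bash
cat >> h.py <<'E'
def region(w,lo,hi,x0,x1,y0,y1):
    m=(w[...,2]>lo)&(w[...,2]<hi)&(w[...,0]>x0)&(w[...,0]<x1)&(w[...,1]>y0)&(w[...,1]<y1)
    p=w[m]; r=cv2.minAreaRect(p[:,:2].astype(np.float32))
    return p,r,m
E
python3 - <<'E'
from h import *
for n in ["top0","scene0"]:
    w=cloud(load(n)); print(n)
    for name,a in dict(wedge=(110,126,470,580,-200,-60),rack=(38,50,440,600,-230,-50),shim=(82,98,470,580,-200,-140),
        tamper=(98,116,430,530,-380,-280),head=(10,116,430,530,-380,-280),frame=(88,103,480,700,60,300)).items():
        p,r,m=region(w,*a)
        print(name,len(p),np.median(p,0).round(1),np.array(r[0]).round(1),np.array(r[1]).round(1),round(r[2],1))
E
```

```text
top0
wedge 226 [ 525.5 -126.1  117.1] [ 525.4 -126. ] [40.2 26.9] 1.8
rack 1902 [ 523.8 -140.3   42.6] [ 526.3 -141.8] [ 90.4 150.4] 2.6
shim 40 [ 529.2 -185.4   88.8] [ 528.4 -185.8] [29.8  5.1] 2.9
tamper 106 [ 478.8 -340.9  106.1] [ 479.  -341.7] [24.  23.4] 62.7
head 349 [ 478.5 -333.8   47.9] [ 479.2 -338.5] [43.3 36.3] 3.6
frame 3610 [572.7 184.3  94.5] [572.8 173.5] [194.  129.8] 80.4
scene0
wedge 239 [ 530.1 -129.6  118.3] [ 526.6 -127.9] [42.2 30. ] 3.5
rack 1639 [ 543.3 -154.    44. ] [ 528.  -142.2] [ 93.  152.3] 3.1
shim 133 [ 529.9 -144.1   90. ] [ 529.1 -165.4] [40.2 50.5] 1.0
tamper 147 [ 484.9 -344.3  107.7] [ 482.1 -343.2] [24.4 26.1] 53.2
head 729 [ 491.8 -347.2   48.2] [ 484.7 -344.4] [43.4 38.7] 71.1
frame 2299 [579.1 174.5  95.9] [574.7 172.9] [197.4 132.5] 80.7
```

```bash
cat >> h.py <<'E'
def need(tgt,yaw_y=None,tilt_fix=True):
    """tgt mm TCP; yaw_y: world angle deg of tool y axis (mod 180), tool down. prints turn first, then shift in tool axes after turn"""
    from bench import state
    s=state(); M=R.from_rotvec(s["ee_rot"]).as_matrix(); p=s["position"]
    a=np.degrees(np.arctan2(M[1,1],M[0,1])); 
    if yaw_y is None: yaw_y=a
    opts=[]
    for k in (0,180):
        y=np.radians(yaw_y+k); yy=np.array([np.cos(y),np.sin(y),0]); zz=np.array([0,0,-1.]); T=np.stack([np.cross(yy,zz),yy,zz],1)
        rv=R.from_matrix(M.T@T).as_rotvec(degrees=True); opts.append((abs(rv[2]),rv,T))
    opts.sort(key=lambda o:o[0]); _,rv,T=opts[0]
    d=T.T@(np.asarray(tgt)-p)
    print("t",round(s["t"],2),"pos",p.round(1),"yaw_y",round(a,2),"tilt",np.degrees(np.arccos(-M[2,2])).round(2),"w",round(s["grip_width"],1),"F",s["wrist_force"].round(1),"j6",s["joints"][5].round(2))
    print("turn units",(rv/6).round(3),"shift units",(d/30).round(3), "other turn",(opts[1][1]/6).round(2))
    return rv,d
E
python3 - <<'E'
from h import *
need([526,-126,220],2.7)
need([572,120,230],-9.6)
E
```

```text
t 0.15 pos [ 212.  -480.1  230.9] yaw_y -66.18 tilt 0.05 w 85.3 F [-0.4  0.8 -0.4] j6 -0.22
turn units [-6.000e-03 -7.000e-03 -1.148e+01] shift units [11.297 11.01   0.363] other turn [-1.000e-02  1.000e-02  1.852e+01]
t 0.15 pos [ 212.  -480.1  230.9] yaw_y -66.18 tilt 0.05 w 85.3 F [-0.4  0.8 -0.4] j6 -0.22
turn units [-7.00e-03 -7.00e-03 -9.43e+00] shift units [21.724  8.496  0.029] other turn [-1.000e-02  1.000e-02  2.057e+01]
```

Call:
servo_tool:
  commands:
    - [[0, 0, 0], [0, 0, -0.96]]
    - [[0, 0, 0], [0, 0, -0.96]]
    - [[0, 0, 0], [0, 0, -0.96]]
    - [[0, 0, 0], [0, 0, -0.96]]
    - [[0, 0, 0], [0, 0, -0.96]]
    - [[0, 0, 0], [0, 0, -0.96]]
    - [[0, 0, 0], [0, 0, -0.96]]
    - [[0, 0, 0], [0, 0, -0.96]]
    - [[0, 0, 0], [0, 0, -0.96]]
    - [[0, 0, 0], [0, 0, -0.96]]
    - [[0, 0, 0], [0, 0, -0.94]]
    - [[0, 0, 0], [0, 0, -0.94]]

```text
t: 1.15
position: [212.0, -480.2, 231.0]
ee_rot: [-2.162, -2.278, -0.001]
wrist_force: [0.1, -0.2, 0.4]
grip_width: 85.4
```

Call:
servo_tool:
  commands:
    - [[0.85, 0.92, 0], [0, 0, 0]]
    - [[0.85, 0.92, 0], [0, 0, 0]]
    - [[0.85, 0.92, 0], [0, 0, 0]]
    - [[0.85, 0.92, 0], [0, 0, 0]]
    - [[0.85, 0.92, 0], [0, 0, 0]]
    - [[0.85, 0.92, 0], [0, 0, 0]]
    - [[0.85, 0.92, 0], [0, 0, 0]]
    - [[0.85, 0.92, 0], [0, 0, 0]]
    - [[0.85, 0.92, 0], [0, 0, 0]]
    - [[0.85, 0.92, 0], [0, 0, 0]]
    - [[0.85, 0.92, 0], [0, 0, 0]]
    - [[0.85, 0.92, 0], [0, 0, 0]]

```text
t: 2.15
position: [529.4, -157.3, 231.1]
ee_rot: [-2.168, -2.273, 0.0]
wrist_force: [-0.1, 0.1, 0.5]
grip_width: 85.3
```

```bash
cat >> h.py <<'E'
def wrist(n):
    from bench import state, imaging
    s=state(); c=imaging.camera("wrist")
    T=np.eye(4); T[:3,:3]=R.from_rotvec(s["ee_rot"]).as_matrix(); T[:3,3]=s["position"]
    T=T@c["T_tool_cam"]; c["M"]=T[:3,:3]; c["e"]=T[:3,3]
    np.savez(f"pics/{n}.npz",**c); cv2.imwrite(f"pics/{n}.png",c["color"][...,::-1])
    return c, cloud(c,c["M"],c["e"])
E
python3 - <<'E'
from h import *
need([526,-126,220],2.7)
c,w=wrist("w1")
for name,a in dict(wedge=(110,126,470,580,-200,-60),rack=(38,50,440,600,-230,-50),shim=(82,98,470,580,-200,-170)).items():
    try:
        p,r,m=region(w,*a)
        print(name,len(p),np.median(p,0).round(1),np.array(r[0]).round(1),np.array(r[1]).round(1),round(r[2],1))
    except Exception as e: print(name,e)
E
```

```text
t 2.15 pos [ 529.4 -157.3  231.1] yaw_y 2.71 tilt 0.02 w 85.3 F [-0.1  0.1  0.5] j6 -0.55
turn units [-0.003 -0.001  0.002] shift units [ 1.047 -0.066  0.372] other turn [  0.  -0. -30.]
wedge 1643 [ 527.  -126.3  117. ] [ 526.9 -126.7] [40.  27.6] 2.9
rack 9407 [ 527.1 -123.1   42.1] [ 527.7 -142.1] [ 90.2 149.3] 2.9
shim 254 [ 530.3 -185.5   89.2] [ 530.3 -186.3] [29.3  6.4] 3.0
```

View pics/w1.png

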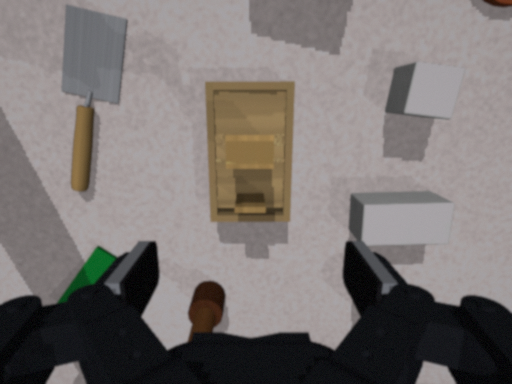

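```bash
python3 - <<'E'
from h import *
c=load("scene0"); w=cloud(c)
o=np.array([527.7,-142.1]); a=np.radians(2.9); ex=np.array([np.cos(a),np.sin(a)]); ey=np.array([-np.sin(a),np.cos(a)])
for nm,w in (("scene",w),("wrist",cloud(load("w1"),load("w1")["M"],load("w1")["e"])),("top",cloud(load("top0")))):
    q=w[...,:2]-o; X=q@ex; Y=q@ey; Z=w[...,2]
    print(nm)
    for z in range(10,124,6):
        m=(Z>z)&(Z<=z+6)&(abs(X)<14)&(Y>-25)&(Y<40)
        m2=(Z>z)&(Z<=z+6)&(abs(X)<30)&(Y>-25)&(Y<40)
        if m.sum()>2: print(z,m.sum(),"Y",np.percentile(Y[m],[2,25,50,75,98]).round(1),"X",np.percentile(X[m2],[2,98]).round(1))
for n,(x0,x1,y0,y1,f) in {"scene0":(205,300,195,280,7),"w1":(195,305,70,230,3.6)}.items():
    cv2.imwrite(f"pics/{n}_r.png",cv2.resize(load(n)["color"][y0:y1,x0:x1,::-1],None,fx=f,fy=f,interpolation=cv2.INTER_CUBIC))
E
```

```text
scene
40 128 Y [-24.4 -16.6  -9.3  -1.4  37.8] X [-27.8  29.6]
46 16 Y [-9.9 -1.9 -1.2 -1.  26.9] X [-18.2  21.2]
52 17 Y [-2.3 -1.7 -1.4 -0.9 -0.2] X [-17.4  21.1]
58 16 Y [-2.7 -1.3 -0.5 -0.3  0.4] X [-15.2  21.1]
64 15 Y [-2.  -1.2 -0.7 -0.4  0.8] X [-18.7  21. ]
70 16 Y [-1.4 -1.  -0.2  0.7  1. ] X [-18.8  20.4]
76 18 Y [-1.8 -1.  -0.3  0.2  0.9] X [-15.5  20.6]
82 16 Y [-1.2 -0.5  0.3  0.6  0.9] X [-17.7  20.8]
88 18 Y [-2.  -0.4  0.1  0.7  2. ] X [-18.3  20.5]
94 15 Y [-0.1  0.2  0.5  0.7  1.9] X [-15.   21.1]
100 20 Y [-0.8  0.1  0.6  1.2  2.3] X [-17.   20.3]
106 15 Y [-0.7  0.6  0.9  1.4  2.6] X [-16.1  21. ]
112 54 Y [ 0.2  1.5 13.2 22.8 28.4] X [-20.3  20.3]
118 91 Y [ 0.8  5.8 10.8 18.8 27. ] X [-18.5  19.6]
wrist
34 10 Y [-20.5  -5.1  26.8  31.5  38.2] X [-28.9  29. ]
40 684 Y [-24.8 -17.9  25.9  33.1  39.3] X [-29.3  29.4]
112 1014 Y [ 2.1  9.5 16.9 23.5 29. ] X [-19.2  19. ]
118 140 Y [ 2.   5.2  9.2 13.8 22.8] X [-18.5  19.7]
top
34 40 Y [-23.9 -16.1  -8.2  29.2  38.6] X [-28.4  29.3]
40 132 Y [-23.5 -15.8  24.4  32.1  39.3] X [-29.   29.2]
112 103 Y [ 2.8  9.8 16.6 23.2 29.1] X [-21.3  18.3]
118 49 Y [ 3.1  7.5 12.  18.5 27.4] X [-19.4  18.2]
```

View pics/scene0_r.png

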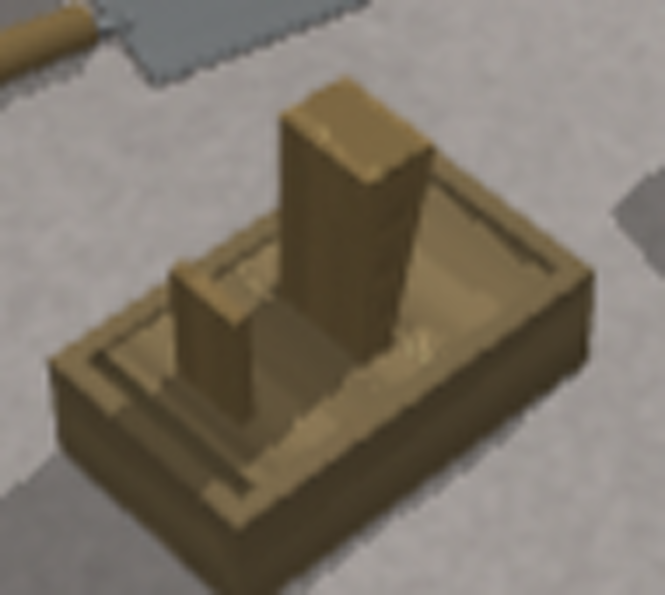

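View pics/w1_r.png

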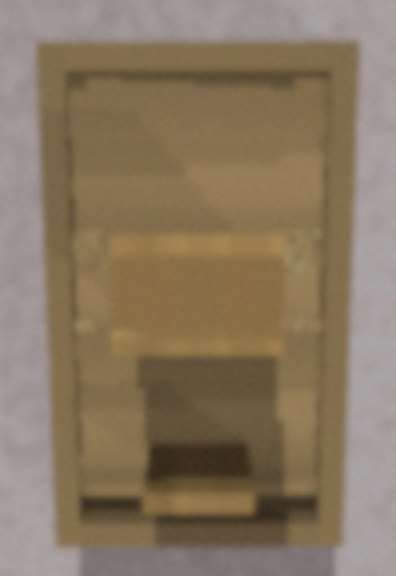

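Wedge: flat face is −y, as described; the top's middle is at (527,−126.5), z 117, and yaw is 2.9°. I'll measure the slot with the wrist camera before grasping.

```bash
python3 - <<'E'
from h import *
need([562,80,200],-9.6)
E
```

```text
t 2.2 pos [ 532.6 -152.9  230.9] yaw_y 2.93 tilt 0.14 w 85.4 F [ 0.9  5.8 -1.7] j6 -0.54
turn units [ 0.012 -0.021  2.089] shift units [ 7.819 -0.327  1.031] other turn [ 3.000e-02  2.000e-02 -2.791e+01]
```

Call:
servo_tool:
  commands:
    - [[0.5, 0, 0], [0, 0, 0.52]]
    - [[0.8, 0, 0.05], [0, 0, 0.52]]
    - [[0.85, 0, 0.1], [0, 0, 0.52]]
    - [[0.85, 0, 0.1], [0, 0, 0.52]]
    - [[0.9, 0, 0.1], [0, 0, 0]]
    - [[0.9, 0, 0.1], [0, 0, 0]]
    - [[0.9, 0, 0.15], [0, 0, 0]]
    - [[0.9, 0, 0.2], [0, 0, 0]]
    - [[0.7, 0, 0.2], [0, 0, 0]]
    - [[0.3, 0, 0], [0, 0, 0]]
    - [[0, 0, 0], [0, 0, 0]]
    - [[0, 0, 0], [0, 0, 0]]

```text
t: 3.2
position: [555.9, 66.2, 201.5]
ee_rot: [2.402, 2.024, -0.0]
wrist_force: [-0.2, -0.8, -0.2]
grip_width: 85.1
```

```bash
python3 - <<'E'
from h import *
need([562,80,200],-9.6)
c,w=wrist("w2")
p,r,m=region(w,88,103,480,700,60,300)
print(len(p),np.array(r[0]).round(1),np.array(r[1]).round(1),round(r[2],1), np.median(w[...,2][abs(w[...,2])<12]))
h=np.clip(np.nan_to_num(w[...,2])/110*255,0,255).astype(np.uint8)
cv2.imwrite("pics/w2h.png",cv2.applyColorMap(h,cv2.COLORMAP_JET))
need([562,80,200],-9.6)
E
```

```text
t 3.2 pos [555.9  66.2 201.5] yaw_y -9.76 tilt 0.02 w 85.1 F [-0.2 -0.8 -0.2] j6 0.08
turn units [ 0.002  0.003 -0.027] shift units [0.488 0.122 0.05 ] other turn [ 1.000e-02 -0.000e+00  2.997e+01]
20151 [568.2 141.4] [128.  100.4] 80.2 -0.2802120071656873
t 3.25 pos [555.9  65.7 201.6] yaw_y -9.81 tilt 0.03 w 85.3 F [-0.3 -1.   0. ] j6 0.08
turn units [ 0.003  0.003 -0.035] shift units [0.503 0.12  0.053] other turn [ 1.000e-02 -1.000e-02  2.996e+01]
```

View pics/w2.png

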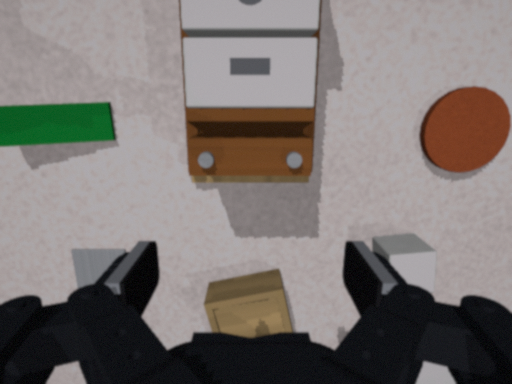

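View pics/w2h.png

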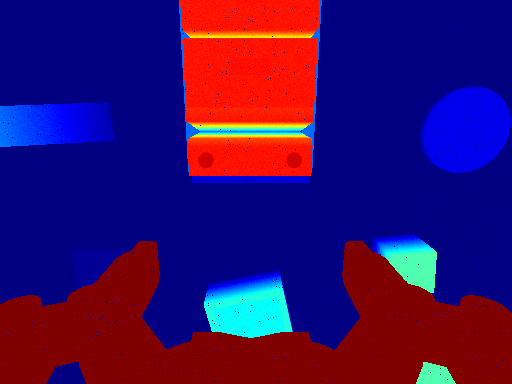

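The wrist view shows the stop with two studs at (206,160)/(294,160), the dark slot at row ~130, the wooden face and plaster above it, and the seam at row ~33.

```bash
python3 - <<'E'
from h import *
c=load("w2"); w=cloud(c,c["M"],c["e"])
a=np.radians(-9.8); ex=np.array([np.cos(a),np.sin(a)]); ey=np.array([-np.sin(a),np.cos(a)])
# x center from top-level mask
X=w[...,:2]@ex; Y=w[...,:2]@ey; Z=w[...,2]
top=(Z>91)&(Z<99)&(abs(X-(np.array([568,141])@ex))<80)&(Y>120)&(Y<300)
for y in range(int(Y[top].min())+3,int(Y[top].max()),6):
    m=top&(Y>y)&(Y<=y+6)
    if m.sum()>20: print(y,m.sum(),np.percentile(X[m],[.5,99.5]).round(1),round(np.median(Z[m]),1))
xc=np.median([np.mean(np.percentile(X[top&(Y>y)&(Y<=y+6)],[.5,99.5])) for y in (215,222,228,234)])
print("xc",xc)
for s in (-30,0,30):
    m=(abs(X-xc-s)<10)&(Y>150)&(Y<300)
    print("strip",s)
    out=[]
    for y in np.arange(Y[top].min()-4,Y[top].max(),1.5):
        k=m&(Y>y)&(Y<=y+1.5)
        if k.sum(): out.append((round(float(y),1),round(float(np.median(Z[k])),0)))
    print(out)
E
```

```text
175 845 [486.4 585.1] 94.6
181 665 [485.9 585.5] 94.6
187 797 [486.2 585.2] 94.5
193 944 [486.4 585. ] 94.1
199 147 [486.7 585.4] 91.6
211 256 [486.2 585.2] 94.4
217 1020 [486.2 585.3] 93.7
223 1018 [486.5 584.8] 93.4
229 1027 [486.5 585.2] 94.5
235 1063 [486.5 584.9] 94.5
241 1143 [486.8 584.7] 94.5
247 1054 [486.3 585. ] 94.6
253 1177 [486.7 584.7] 94.6
259 1174 [486.  585.2] 94.6
265 1162 [486.8 584.8] 94.5
271 880 [486.7 585. ] 94.3
277 643 [487.4 584.5] 93.9
283 1267 [486.2 585. ] 94.4
289 1274 [486.6 584.7] 94.4
295 1096 [486.2 585.2] 94.5
xc 535.6649894410468
strip -30
[(168.1, 282.0), (169.6, 282.0), (171.1, 266.0), (172.6, 281.0), (174.1, 284.0), (175.6, 285.0), (177.1, 286.0), (178.6, 290.0), (180.1, 95.0), (181.6, 101.0), (183.1, 100.0), (184.6, 100.0), (186.1, 99.0), (187.6, 100.0), (189.1, 97.0), (190.6, 95.0), (192.1, 95.0), (193.6, 95.0), (195.1, 94.0), (196.6, 93.0), (198.1, 92.0), (199.6, 90.0), (201.1, 64.0), (202.6, 36.0), (204.1, 44.0), (205.6, 51.0), (207.1, 58.0), (208.6, 65.0), (210.1, 71.0), (211.6, 78.0), (213.1, 84.0), (214.6, 94.0), (216.1, 94.0), (217.6, 9
[... 2700 characters left out ...]
.6, 94.0), (228.1, 94.0), (229.6, 95.0), (231.1, 94.0), (232.6, 95.0), (234.1, 94.0), (235.6, 95.0), (237.1, 95.0), (238.6, 95.0), (240.1, 95.0), (241.6, 95.0), (243.1, 95.0), (244.6, 94.0), (246.1, 94.0), (247.6, 94.0), (249.1, 94.0), (250.6, 94.0), (252.1, 94.0), (253.6, 95.0), (255.1, 95.0), (256.6, 95.0), (258.1, 95.0), (259.6, 94.0), (261.1, 94.0), (262.6, 94.0), (264.1, 95.0), (265.6, 94.0), (267.1, 94.0), (268.6, 95.0), (270.1, 94.0), (271.6, 95.0), (273.1, 94.0), (274.6, 94.0), (279.1, 81.0), (280.6, 93.0), (282.1, 94.0), (283.6, 95.0), (285.1, 94.0), (286.6, 95.0), (288.1, 94.0), (289.6, 95.0), (291.1, 95.0), (292.6, 94.0), (294.1, 94.0), (295.6, 95.0), (297.1, 94.0), (298.6, 94.0)]
```

Slot: stop face at frame Y ≈ 201, mouth ≈ 13.8 mm, yaw −9.8°, and the middle at X ≈ 535.7. These fit the sizes given. Now I'll fetch the wedge.

```bash
python3 - <<'E'
from h import *
need([527,-128.5,140],2.9)
E
```

```text
t 3.25 pos [555.9  65.7 201.6] yaw_y -9.81 tilt 0.03 w 85.3 F [-0.3 -1.   0. ] j6 0.08
turn units [ 0.003  0.004 -2.119] shift units [-6.417 -1.291  2.053] other turn [ 1.000e-02 -0.000e+00  2.788e+01]
```

Call:
servo_tool:
  commands:
    - [[0, 0, 0], [0, 0, -0.7]]
    - [[0, 0, 0], [0, 0, -0.7]]
    - [[0, 0, 0], [0, 0, -0.72]]
    - [[-0.5, -0.1, 0], [0, 0, 0]]
    - [[-0.9, -0.18, 0.2], [0, 0, 0]]
    - [[-0.95, -0.2, 0.3], [0, 0, 0]]
    - [[-0.95, -0.2, 0.3], [0, 0, 0]]
    - [[-0.95, -0.2, 0.3], [0, 0, 0]]
    - [[-0.95, -0.2, 0.3], [0, 0, 0]]
    - [[-0.85, -0.15, 0.35], [0, 0, 0]]
    - [[-0.37, -0.06, 0.3], [0, 0, 0]]
    - [[0, 0, 0], [0, 0, 0]]

```text
t: 4.25
position: [525.9, -130.3, 138.4]
ee_rot: [-2.167, -2.272, 0.002]
wrist_force: [0.4, 1.0, -0.0]
grip_width: 85.9
```

```bash
python3 - <<'E'
from h import *
c,w=wrist("w3")
for name,a in dict(wedge=(110,126,490,580,-150,-100)).items():
        p,r,m=region(w,*a)
        print(name,len(p),np.median(p,0).round(1),np.array(r[0]).round(1),np.array(r[1]).round(1),round(r[2],1))
need([527,-128.5,83],2.9)
E
```

```text
wedge 3390 [ 526.8 -125.8  117.1] [ 526.9 -126.7] [40. 28.] 2.8
t 4.3 pos [ 526.5 -128.7  139.3] yaw_y 2.78 tilt 0.08 w 85.5 F [-0.3  0.5  0.9] j6 -0.5
turn units [-0.011 -0.007 -0.02 ] shift units [0.007 0.017 1.878] other turn [-1.000e-02  2.000e-02  2.998e+01]
```

View pics/w3.png

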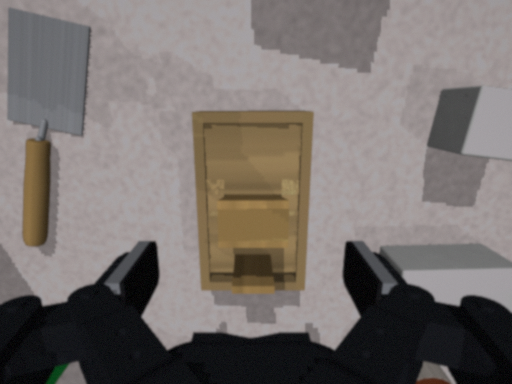

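The wedge top measures 40 × 28 mm at (526.9,−126.7), matching the earlier reading. I'll descend and grip.

Call:
servo_tool:
  commands:
    - [[0, 0, 0.3], [0, 0, 0]]
    - [[0, 0, 0.4], [0, 0, 0]]
    - [[0, 0, 0.4], [0, 0, 0]]
    - [[0, 0, 0.4], [0, 0, 0]]
    - [[0, 0, 0.38], [0, 0, 0]]
    - [[0, 0, 0], [0, 0, 0]]
    - [[0, 0, 0], [0, 0, 0]]

```text
t: 4.88
position: [527.2, -126.6, 83.4]
ee_rot: [-2.162, -2.279, 0.0]
wrist_force: [0.1, 0.7, 0.5]
grip_width: 85.6
```

Call:
servo_tool:
  commands:
    - [[0, 0, 0], [0, 0, 0]]
    - [[0, 0, 0], [0, 0, 0]]
    - [[0, 0, 0], [0, 0, 0]]
    - [[0, 0, 0], [0, 0, 0]]
    - [[0, 0, 0], [0, 0, 0]]
    - [[0, 0, 0], [0, 0, 0]]
    - [[0, 0, 0], [0, 0, 0]]
    - [[0, 0, 0], [0, 0, 0]]
  gripper: 1

```text
t: 5.55
position: [527.4, -127.6, 84.0]
ee_rot: [2.163, 2.277, 0.001]
wrist_force: [-1.1, 0.6, 5.6]
grip_width: 38.9
```

```bash
python3 - <<'E'
from h import *
need([527,-128.5,83],2.9)
E
```

```text
t 5.55 pos [ 527.4 -127.6   84. ] yaw_y 2.94 tilt 0.06 w 38.9 F [-1.1  0.6  5.6] j6 -0.5
turn units [0.009 0.003 0.006] shift units [-0.028 -0.015  0.034] other turn [-0.000e+00  1.000e-02 -2.999e+01]
```

Call:
servo_tool:
  commands:
    - [[0, 0, -0.2], [0, 0, 0]]
    - [[0, 0, -0.3], [0, 0, 0]]
    - [[0, 0, -0.4], [0, 0, 0]]
    - [[0, 0, -0.5], [0, 0, 0]]
    - [[0, 0, -0.6], [0, 0, 0]]
    - [[0, 0, -0.7], [0, 0, 0]]
    - [[0, 0, -0.6], [0, 0, 0]]
    - [[0, 0, -0.4], [0, 0, 0]]
    - [[0, 0, 0], [0, 0, 0]]
    - [[0, 0, 0], [0, 0, 0]]

```text
t: 6.38
position: [527.1, -127.6, 194.7]
ee_rot: [2.163, 2.277, 0.0]
wrist_force: [0.5, 0.2, -0.8]
grip_width: 39.4
```

```bash
python3 - <<'E'
from h import *
need([565,121.2,195],-9.8)
c,w=wrist("w4")
M=R.from_rotvec(__import__('bench').state()["ee_rot"]).as_matrix()
E
```

```text
t 6.38 pos [ 527.1 -127.6  194.7] yaw_y 2.94 tilt 0.05 w 39.4 F [ 0.5  0.2 -0.8] j6 -0.5
turn units [0.008 0.004 2.123] shift units [ 8.388 -0.168 -0.009] other turn [-1.000e-02  1.000e-02 -2.788e+01]
```

View pics/w4.png

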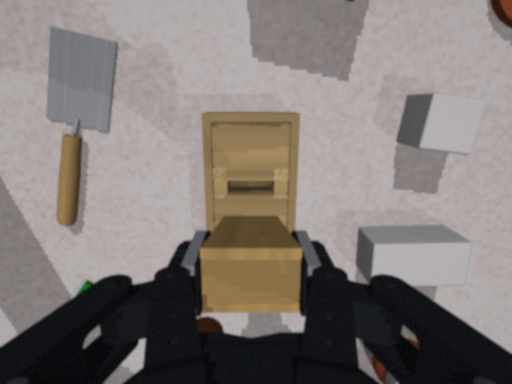

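The wedge is held straight in the jaws, with its top at (250,280). The holder pocket at (250,187) is empty. Moving over the slot.

Call:
servo_tool:
  commands:
    - [[0, 0, 0], [0, 0, 0.5]]
    - [[0, 0, 0], [0, 0, 0.55]]
    - [[0, 0, 0], [0, 0, 0.55]]
    - [[0, 0, 0], [0, 0, 0.52]]
    - [[0.8, -0.02, 0], [0, 0, 0]]
    - [[1, -0.02, 0], [0, 0, 0]]
    - [[1, -0.02, 0], [0, 0, 0]]
    - [[1, -0.02, 0], [0, 0, 0]]
    - [[1, -0.02, 0], [0, 0, 0]]
    - [[1, -0.02, 0], [0, 0, 0]]
    - [[1, -0.02, 0], [0, 0, 0]]
    - [[0.9, -0.03, 0], [0, 0, 0]]

```text
t: 7.43
position: [560.8, 102.7, 193.1]
ee_rot: [-2.401, -2.024, 0.003]
wrist_force: [0.1, -0.9, -0.2]
grip_width: 39.3
```

Call:
servo_tool:
  commands:
    - [[0.5, 0, 0], [0, 0, 0]]
    - [[0.2, 0, 0], [0, 0, 0]]
    - [[0, 0, 0], [0, 0, 0]]
    - [[0, 0, 0], [0, 0, 0]]
    - [[0, 0, 0], [0, 0, 0]]

```text
t: 7.85
position: [564.8, 120.5, 194.1]
ee_rot: [-2.404, -2.022, 0.001]
wrist_force: [0.0, 0.5, -0.4]
grip_width: 39.4
```

```bash
python3 - <<'E'
from h import *
need([565,121.2,180],-9.8)
c,w=wrist("w5")
from bench import imaging
for n in ("top","scene"):
    c=imaging.camera(n); np.savez(f"pics/{n}5.npz",**c)
x=load("scene5")["color"][110:240,290:430,::-1]; cv2.imwrite("pics/scene5c.png",cv2.resize(x,None,fx=4,fy=4,interpolation=cv2.INTER_CUBIC))
E
```

```text
t 7.85 pos [564.8 120.5 194.1] yaw_y -9.85 tilt 0.04 w 39.4 F [ 0.   0.5 -0.4] j6 0.18
turn units [-0.006  0.004 -0.008] shift units [0.024 0.003 0.469] other turn [1.000e-02 1.000e-02 2.999e+01]
```

View pics/w5.png

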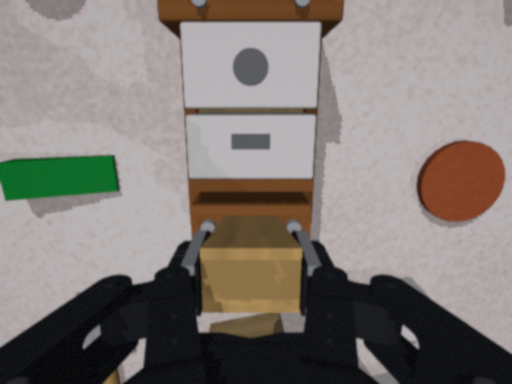

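View pics/scene5c.png

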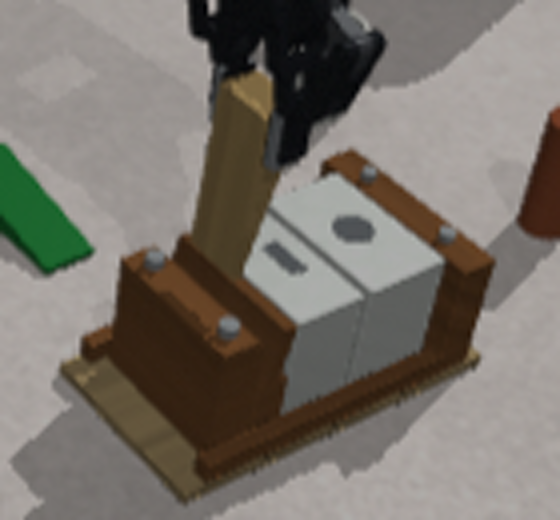

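```bash
python3 - <<'E'
from h import *
c=load("w5"); w=cloud(c,c["M"],c["e"])
a=np.radians(-9.8); ex=np.array([np.cos(a),np.sin(a)]); ey=np.array([-np.sin(a),np.cos(a)])
X=w[...,:2]@ex; Y=w[...,:2]@ey; Z=w[...,2]
for s in (-33,33):
    m=(abs(X-535.7-s)<8)
    print([(round(float(y),1),round(float(np.median(Z[k])),0)) for y in np.arange(186,222,1) for k in [m&(Y>y)&(Y<=y+1)] if k.sum()])
m=(Z>91)&(Z<98)&(Y>222)&(Y<270)&(abs(X-535)<70); print(np.percentile(X[m],[.3,99.7]))
# wedge tip/flat face from scene cloud and top cloud
for n in ("scene5","top5"):
    w=cloud(load(n)); X=w[...,:2]@ex; Y=w[...,:2]@ey; Z=w[...,2]
    print(n)
    for z in range(100,240,8):
        m=(Z>z)&(Z<=z+8)&(abs(X-535.7)<12)&(Y>190)&(Y<240)
        m2=(Z>z)&(Z<=z+8)&(abs(X-535.7)<40)&(Y>190)&(Y<240)
        if m.sum()>3: print(z,m.sum(),np.percentile(Y[m],[5,50,95]).round(1),np.percentile(X[m2],[2,98]).round(1))
    m=(Z>90)&(Z<98)&(abs(X-535.7)<50)&(Y>165)&(Y<201); print("stop top",np.percentile(Y[m],[1,99]).round(1),np.percentile(X[m],[1,99]).round(1))
    m=(Z>90)&(Z<98)&(abs(X-535.7)<60)&(Y>225)&(Y<330); print("mould",np.percentile(Y[m],[1,99]).round(1),np.percentile(X[m],[1,99]).round(1))
E
```

```text
[(186.0, 102.0), (187.0, 101.0), (188.0, 101.0), (189.0, 101.0), (190.0, 98.0), (191.0, 96.0), (192.0, 95.0), (193.0, 95.0), (194.0, 95.0), (195.0, 94.0), (196.0, 94.0), (197.0, 93.0), (198.0, 92.0), (199.0, 91.0), (200.0, 90.0), (201.0, 71.0), (202.0, 78.0), (203.0, 249.0), (204.0, 250.0), (205.0, 250.0), (206.0, 250.0), (207.0, 251.0), (208.0, 250.0), (209.0, 250.0), (210.0, 250.0), (211.0, 250.0), (212.0, 250.0), (213.0, 250.0), (214.0, 250.0), (215.0, 250.0), (216.0, 249.0), (217.0, 250.0), (218.0, 249.0), (219.0, 249.0), (220.0, 249.0), (221.0, 243.0)]
[(186.0, 101.0), (187.0, 101.0), (188.0, 101.0), (189.0, 100.0), (190.0, 97.0), (191.0, 95.0), (192.0, 95.0), (193.0, 95.0), (194.0, 95.0), (195.0, 95.0), (196.0, 94.0), (197.0, 93.0), (198.0, 92.0), (199.0, 91.0), (200.0, 91.0), (201.0, 71.0), (202.0, 75.0), (203.0, 249.0), (204.0, 249.0), (205.0, 249.0), (206.0, 250.0), (207.0, 250.0), (208.0, 250.0), (209.0, 250.0), (210.0, 250.0), (211.0, 250.0), (212.0, 250.0), (213.0, 250.0), (214.0, 250.0), (215.0, 250.0), (216.0, 249.0), (217.0, 249.0), (218.0, 249.0), (219.0, 249.0), (220
[... 203 characters left out ...]
1 199.8] [517.6 556.3]
148 23 [197.6 198.7 200.3] [518.7 556.6]
156 18 [197.4 198.7 200.7] [517.4 556.7]
164 23 [197.5 199.  200.7] [516.8 557.6]
172 24 [198.2 199.5 200.8] [517.2 556.8]
180 24 [198.7 200.4 201.7] [517.2 556.7]
188 23 [198.4 200.1 201.9] [517.8 557.6]
196 23 [199.5 200.5 202.6] [517.6 563. ]
204 27 [199.6 200.8 202.3] [503.4 569.1]
212 24 [200.  201.  203.3] [510.4 569.8]
220 38 [200.6 202.7 224.5] [506.1 570.6]
228 48 [201.9 210.8 220.4] [511.  569.6]
stop top [170.3 198.6] [487.4 585.5]
mould [226.1 328.4] [489.3 586.6]
top5
116 4 [197.1 197.3 197.9] [534.4 549.4]
124 4 [197.4 197.8 198.1] [540.2 553.2]
stop top [172.  199.6] [486.9 583.8]
mould [270.2 329.3] [486.1 523.2]
```

```bash
python3 - <<'E'
from h import *
a=np.radians(-9.8); ex=np.array([np.cos(a),np.sin(a)]); ey=np.array([-np.sin(a),np.cos(a)])
w=cloud(load("scene5")); X=w[...,:2]@ex; Y=w[...,:2]@ey; Z=w[...,2]
for z in range(16,96,8):
    m=(Z>z)&(Z<=z+8)&(abs(X-535.7)<35)&(Y>150)&(Y<185)
    m3=(Z>z)&(Z<=z+8)&(abs(Y-300)<20)&(X>570)&(X<620)
    print(z,m.sum(),np.median(Y[m]).round(2), np.median(X[m3]).round(1))
# shim
o=np.array([527.7,-142.1]); b=np.radians(2.9); fx=np.array([np.cos(b),np.sin(b)]); fy=np.array([-np.sin(b),np.cos(b)])
x=(w[...,:2]-o)@fx; y=(w[...,:2]-o)@fy
for z in range(48,90,6):
    m=(Z>z)&(Z<=z+6)&(abs(x)<10)&(y>-60)&(y<-35); print("shim",z,m.sum(),np.median(y[m]).round(2))
# wrist view of held wedge: points vs tool
c=load("w5"); T=c["T_tool_cam"]; p=cloud(c,T[:3,:3],T[:3,3])
for z in range(-60,80,6):
    m=(p[...,2]>z)&(p[...,2]<=z+6)&(abs(p[...,1])<10)&(abs(p[...,0])<30)
    if m.sum()>3: print("tool z",z,m.sum(),np.percentile(p[...,0][m],[3,50,97]).round(1))
E
```

```text
16 49 171.7 599.9
24 49 171.78 593.2
32 40 172.18 585.2
40 55 171.86 585.5
48 46 171.83 585.4
56 52 171.97 585.3
64 50 171.93 585.6
72 47 171.88 585.7
80 52 171.78 585.7
88 101 173.54 581.8
shim 48 10 -47.53
shim 54 9 -47.84
shim 60 13 -47.75
shim 66 10 -47.76
shim 72 11 -47.42
shim 78 10 -47.92
shim 84 15 -47.38
tool z -36 3263 [-11.8   2.   14.5]
tool z -30 167 [13.3 14.  14.7]
tool z -24 133 [11.9 12.5 13.2]
tool z -18 117 [10.2 11.1 11.7]
tool z -12 106 [ 8.9  9.6 10.3]
tool z -6 101 [7.3 8.  8.8]
tool z 0 80 [5.8 6.5 7.2]
tool z 6 74 [4.3 4.9 5.8]
tool z 12 60 [2.9 3.6 4.2]
tool z 18 53 [1.5 2.1 2.9]
tool z 24 66 [-0.1  0.7  1.3]
tool z 30 35 [-1.2 -0.9 -0.2]
tool z 36 52 [-3.  -2.1 -1.6]
tool z 42 40 [-4.5 -4.  -3.1]
tool z 48 30 [-5.8 -5.4 -5. ]
tool z 54 30 [-7.2 -6.7 -6.3]
tool z 60 27 [-8.4 -8.  -7.6]
tool z 66 28 [-9.8 -9.4 -9.1]
tool z 72 27 [-11.4 -10.9 -10.5]
```

The wedge leans about 2.4° in the hand (tip toward −y), as it did in the holder. I'll tilt the tool to bring it upright and shift +2.3 mm before lowering.

Call:
servo_tool:
  commands:
    - [[0, 0, 0], [0, 0.2, 0]]
    - [[0, 0, 0], [0, 0.19, 0]]
    - [[0.08, 0, 0], [0, 0, 0]]
    - [[0, 0, 0], [0, 0, 0]]
    - [[0, 0, 0], [0, 0, 0]]
    - [[0, 0, 0], [0, 0, 0]]
    - [[0, 0, 0], [0, 0, 0]]

```text
t: 8.58
position: [565.3, 124.1, 194.5]
ee_rot: [-2.382, -2.007, -0.049]
wrist_force: [-0.0, -0.0, -1.3]
grip_width: 39.2
```

```bash
cat >> h.py <<'E'
A=np.radians(-9.8); EX=np.array([np.cos(A),np.sin(A)]); EY=np.array([-np.sin(A),np.cos(A)])
def fs():
    from bench import state
    s=state(); M=R.from_rotvec(s["ee_rot"]).as_matrix()
    print("t",round(s["t"],2),"TCP X,Y,Z",(s["position"][:2]@EX).round(2),(s["position"][:2]@EY).round(2),s["position"][2].round(2),"zaxis along X,Y",(M[:2,2]@EX).round(4),(M[:2,2]@EY).round(4),"F",(s["wrist_force"][:2]@EX).round(2),(s["wrist_force"][:2]@EY).round(2),s["wrist_force"][2].round(2),"w",s["grip_width"].round(1))
def wedge_scene(n):
    from bench import imaging
    c=imaging.camera("scene"); np.savez(f"pics/{n}.npz",**c)
    w=cloud(c); X=w[...,:2]@EX; Y=w[...,:2]@EY; Z=w[...,2]; P=[]
    for z in range(104,240,6):
        m=(Z>z)&(Z<=z+6)&(abs(X-535.7)<12)&(Y>190)&(Y<208)
        m2=(Z>z)&(Z<=z+6)&(abs(X-535.7)<40)&(Y>190)&(Y<208)
        if m.sum()>4: P.append((z+3,np.median(Y[m]),*np.percentile(X[m2],[2,98])))
    P=np.array(P); k=np.polyfit(P[:,0],P[:,1],1); print("flat face slope",k[0].round(4),"Y at 118,95",np.polyval(k,[118,95]).round(2),"X",np.median(P[:,2:],0).round(1),"zmax",P[:,0].max())
E
python3 - <<'E'
from h import *
fs(); wedge_scene("scene6")
c,w=wrist("w6"); T=c["T_tool_cam"]; p=w; 
X=w[...,:2]@EX; Y=w[...,:2]@EY; Z=w[...,2]
P=[(z,np.median(Y[m])) for z in range(116,226,6) for m in [(abs(Z-z)<2)&(abs(X-535.7)<10)&(Y>195)&(Y<240)] if m.sum()>8]
P=np.array(P); k=np.polyfit(P[:,0],P[:,1],1); print("taper face slope",k[0],"Y at118",np.polyval(k,118))
E
```

```text
Traceback (most recent call last):
  File "h.py", line 42, in fs
    print("t",round(s["t"],2),"TCP X,Y,Z",(s["position"][:2]@EX).round(2),(s["position"][:2]@EY).round(2),s["position"][2].round(2),"zaxis along X,Y",(M[:2,2]@EX).round(4),(M[:2,2]@EY).round(4),"F",(s["wrist_force"][:2]@EX).round(2),(s["wrist_force"][:2]@EY).round(2),s["wrist_force"][2].round(2),"w",s["grip_width"].round(1))
                                                                                                                                                                                                                                                                                                             ^^^^^^^^^^^^^^^^^^^^^
AttributeError: 'float' object has no attribute 'round'
```

```bash
sed -i 's/s\["grip_width"\].round(1))$/round(s["grip_width"],1))/' h.py
cat >> h.py <<'E'
def taper(n):
    c,w=wrist(n); X=w[...,:2]@EX; Y=w[...,:2]@EY; Z=w[...,2]
    P=[(z,np.median(Y[m])) for z in range(100,226,6) for m in [(abs(Z-z)<2)&(abs(X-535.7)<10)&(Y>195)&(Y<240)] if m.sum()>8]
    P=np.array(P); k=np.polyfit(P[:,0],P[:,1],1); print("taper face slope",k[0].round(4),"Y at118",np.polyval(k,118).round(2))
    return c,w
E
python3 - <<'E'
from h import *
fs(); wedge_scene("scene6"); taper("w6")
E
```

```text
t 8.58 TCP X,Y,Z 535.91 218.51 194.5 zaxis along X,Y -0.0 0.0408 F -0.0 -0.02 -1.27 w 39.2
flat face slope 0.0032 Y at 118,95 [203.84 203.77] X [516.6 556.5] zmax 227.0
taper face slope 0.2008 Y at118 210.33
```

Call:
servo_tool:
  commands:
    - [[-0.03, 0, 0.2], [0, 0, 0]]
    - [[-0.03, 0, 0.3], [0, 0, 0]]
    - [[-0.03, 0, 0.3], [0, 0, 0]]
    - [[-0.02, 0, 0.3], [0, 0, 0]]
    - [[0, 0, 0.25], [0, 0, 0]]
    - [[0, 0, 0.2], [0, 0, 0]]
    - [[0, 0, 0], [0, 0, 0]]
    - [[0, 0, 0], [0, 0, 0]]

```text
t: 9.35
position: [565.0, 122.6, 147.6]
ee_rot: [-2.382, -2.007, -0.048]
wrist_force: [0.4, 1.1, -0.9]
grip_width: 39.3
```

```bash
python3 - <<'E'
from h import *
fs(); wedge_scene("scene7"); taper("w7")
E
```

```text
t 9.35 TCP X,Y,Z 535.88 217.02 147.64 zaxis along X,Y -0.0005 0.0407 F 0.23 1.11 -0.87 w 39.3
flat face slope -0.009 Y at 118,95 [202.85 203.05] X [516.1 561.8] zmax 239.0
taper face slope 0.0977 Y at118 219.3
```

Call:
servo_tool:
  commands:
    - [[-0.04, 0, 0.05], [0, 0, 0]]
    - [[0, 0, 0.05], [0, 0, 0]]
    - [[0, 0, 0.05], [0, 0, 0]]
    - [[-0.01, 0, 0.05], [0, 0, 0]]
    - [[0, 0, 0], [0, 0, 0]]
    - [[0, 0, 0], [0, 0, 0]]

```text
t: 9.95
position: [564.9, 121.7, 141.7]
ee_rot: [-2.382, -2.007, -0.05]
wrist_force: [1.5, 4.3, -1.3]
grip_width: 38.9
```

Call:
servo_tool:
  commands:
    - [[0, 0, 0.04], [0, 0, 0]]
    - [[0, 0, 0.04], [0, 0, 0]]
    - [[0, 0, 0.02], [0, 0, 0]]
    - [[0, 0, 0], [0, 0, 0]]
    - [[0, 0, 0], [0, 0, 0]]

```text
t: 10.37
position: [564.9, 121.7, 138.9]
ee_rot: [-2.382, -2.007, -0.049]
wrist_force: [2.2, 5.3, 0.4]
grip_width: 39.6
```

```bash
python3 - <<'E'
from h import *
fs()
E
```

```text
t 10.37 TCP X,Y,Z 535.96 216.1 138.85 zaxis along X,Y 0.0002 0.0413 F 1.23 5.63 0.41 w 39.6
```

Flat face is against the stop (5.6 N toward +Y). Continuing down in small steps.

Call:
servo_tool:
  commands:
    - [[0.01, 0, 0.03], [0, 0, 0]]
    - [[0, 0, 0.03], [0, 0, 0]]
    - [[0, 0, 0.03], [0, 0, 0]]
    - [[0, 0, 0], [0, 0, 0]]
    - [[0, 0, 0], [0, 0, 0]]

```text
t: 10.78
position: [564.9, 121.8, 135.9]
ee_rot: [-2.382, -2.007, -0.048]
wrist_force: [2.3, 3.7, -0.6]
grip_width: 39.4
```

```bash
python3 - <<'E'
from h import *
fs()
E
```

```text
t 10.78 TCP X,Y,Z 535.87 216.21 135.88 zaxis along X,Y -0.0003 0.0407 F 1.65 4.08 -0.64 w 39.4
```

Call:
servo_tool:
  commands:
    - [[0, 0, 0.03], [0, 0, 0]]
    - [[0, 0, 0.03], [0, 0, 0]]
    - [[0, 0, 0], [0, 0, 0]]
    - [[0, 0, 0], [0, 0, 0]]

```text
t: 11.12
position: [564.9, 121.9, 134.1]
ee_rot: [-2.382, -2.007, -0.048]
wrist_force: [1.4, 2.8, 0.0]
grip_width: 38.9
```

Call:
servo_tool:
  commands:
    - [[0, 0, 0.03], [0, 0, 0]]
    - [[0, 0, 0.03], [0, 0, 0]]
    - [[0, 0, 0], [0, 0, 0]]
    - [[0, 0, 0], [0, 0, 0]]

```text
t: 11.45
position: [564.9, 122.0, 132.4]
ee_rot: [-2.382, -2.007, -0.048]
wrist_force: [1.0, 2.5, 0.6]
grip_width: 39.4
```

```bash
python3 - <<'E'
from h import *
fs()
E
```

```text
t 11.45 TCP X,Y,Z 535.91 216.33 132.41 zaxis along X,Y -0.0002 0.0406 F 0.52 2.64 0.58 w 39.4
```

Call:
servo_tool:
  commands:
    - [[-0.004, 0, 0.03], [0, 0, 0]]
    - [[0, 0, 0.03], [0, 0, 0]]
    - [[0, 0, 0], [0, 0, 0]]
    - [[0, 0, 0], [0, 0, 0]]

```text
t: 11.78
position: [565.2, 121.9, 131.8]
ee_rot: [-2.383, -2.008, -0.05]
wrist_force: [-1.7, 1.3, 8.1]
grip_width: 39.4
```

Call:
servo_tool:
  commands:
    - [[0, 0, 0.03], [0, 0, 0]]
    - [[0, 0, 0.03], [0, 0, 0]]
    - [[0, 0, 0], [0, 0, 0]]
    - [[0, 0, 0], [0, 0, 0]]

```text
t: 12.12
position: [565.6, 121.8, 130.3]
ee_rot: [-2.383, -2.008, -0.051]
wrist_force: [-0.7, 1.9, 9.2]
grip_width: 39.2
```

```bash
python3 - <<'E'
from h import *
fs(); 
c,w=wrist("w8"); X=w[...,:2]@EX; Y=w[...,:2]@EY; Z=w[...,2]
m=(abs(X-535.7)<45)&(Y>205)&(Y<290)
print([(y,round(float(np.median(Z[m&(Y>y)&(Y<=y+1)])),0)) for y in range(205,232) if (m&(Y>y)&(Y<=y+1)).sum()>5])
E
```

```text
t 12.12 TCP X,Y,Z 536.58 216.32 130.3 zaxis along X,Y 0.0023 0.0408 F -1.04 1.74 9.24 w 39.2
[(205, 169.0), (206, 188.0), (207, 168.0), (208, 164.0), (209, 164.0), (210, 165.0), (211, 165.0), (212, 164.0), (213, 165.0), (214, 167.0), (215, 166.0), (216, 163.0), (217, 163.0), (218, 163.0), (219, 163.0), (220, 163.0), (221, 176.0), (222, 163.0), (223, 204.0), (224, 211.0), (225, 169.0), (226, 180.0), (227, 162.0), (228, 162.0), (229, 212.0), (230, 210.0), (231, 209.0)]
```

View pics/w8.png

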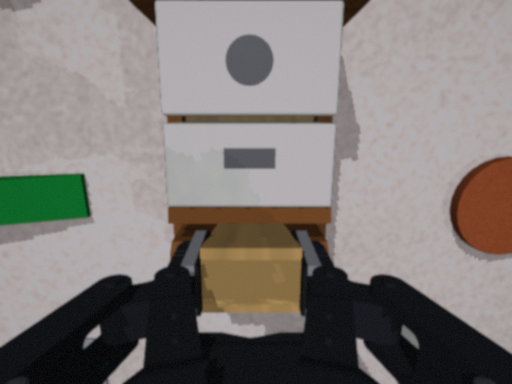

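The wedge is seated, with about 9 N of upward force and a visible seam gap at row ~118, so the mould is still ajar. Releasing.

Call:
servo_tool:
  commands:
    - [[0, 0, 0], [0, 0, 0]]
    - [[0, 0, 0], [0, 0, 0]]
    - [[0, 0, 0], [0, 0, 0]]
    - [[0, 0, 0], [0, 0, 0]]
    - [[0, 0, 0], [0, 0, 0]]
    - [[0, 0, 0], [0, 0, 0]]
    - [[0, 0, 0], [0, 0, 0]]
    - [[0, 0, 0], [0, 0, 0]]
  gripper: 0

```text
t: 12.83
position: [564.9, 122.0, 128.9]
ee_rot: [-2.382, -2.007, -0.048]
wrist_force: [-0.0, 0.3, 0.2]
grip_width: 85.2
```

Call:
servo_tool:
  commands:
    - [[0, 0, -0.2], [0, -0.1, 0]]
    - [[0, 0, -0.4], [0, -0.1, 0]]
    - [[0, 0, -0.6], [0, -0.1, 0]]
    - [[0, 0, -0.6], [0, -0.09, 0]]
    - [[0, 0, -0.6], [0, 0, 0]]
    - [[0, 0, -0.6], [0, 0, 0]]
    - [[0, 0, -0.4], [0, 0, 0]]
    - [[0, 0, 0], [0, 0, 0]]
    - [[0, 0, 0], [0, 0, 0]]

```text
t: 13.58
position: [564.8, 121.0, 231.2]
ee_rot: [2.402, 2.024, 0.001]
wrist_force: [0.5, 0.5, 0.0]
grip_width: 85.6
```

```bash
python3 - <<'E'
from h import *
fs(); wedge_scene("scene9")
from bench import imaging
c=imaging.camera("top"); np.savez("pics/top9.npz",**c)
c,w=wrist("w9"); X=w[...,:2]@EX; Y=w[...,:2]@EY; Z=w[...,2]
m=(Z>110)&(Z<200)&(abs(X-536)<25)&(Y>190)&(Y<240)
h=np.median(Z[m&(Z>130)]); t=m&(abs(Z-h)<4); r=cv2.minAreaRect(np.stack([X[t],Y[t]],1).astype(np.float32)); print("top z",h,r)
for y0 in range(205,290):
    pass
cc=(abs(X-536)<45)&(abs(X-536)>24)
print([(y,round(float(np.median(Z[cc&(Y>y)&(Y<=y+1)])),0)) for y in range(192,222) if (cc&(Y>y)&(Y<=y+1)).sum()>5])
x=load("scene9")["color"][110:240,290:430,::-1]; cv2.imwrite("pics/scene9c.png",cv2.resize(x,None,fx=4,fy=4,interpolation=cv2.INTER_CUBIC))
E
```

```text
t 13.58 TCP X,Y,Z 536.0 215.38 231.24 zaxis along X,Y 0.0009 -0.0001 F 0.35 0.62 0.02 w 85.6
flat face slope 0.0151 Y at 118,95 [201.92 201.57] X [518.7 557. ] zmax 167.0
top z 163.31536561449735 ((536.4696655273438, 216.04544067382812), (39.96406936645508, 28.21872329711914), 0.6734111309051514)
[(192, 95.0), (193, 95.0), (194, 95.0), (195, 95.0), (196, 94.0), (197, 93.0), (198, 92.0), (199, 91.0), (200, 90.0), (201, 68.0), (202, 73.0), (204, 260.0), (205, 259.0), (206, 260.0), (207, 257.0), (208, 260.0), (209, 260.0), (210, 261.0), (211, 259.0), (212, 261.0), (213, 263.0), (214, 264.0), (215, 263.0), (216, 263.0), (217, 268.0), (218, 271.0), (219, 270.0), (220, 270.0), (221, 271.0)]
```

View pics/scene9c.png

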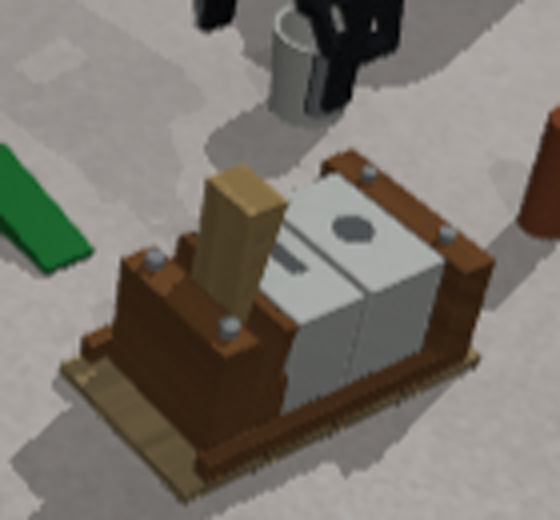

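View pics/w9.png

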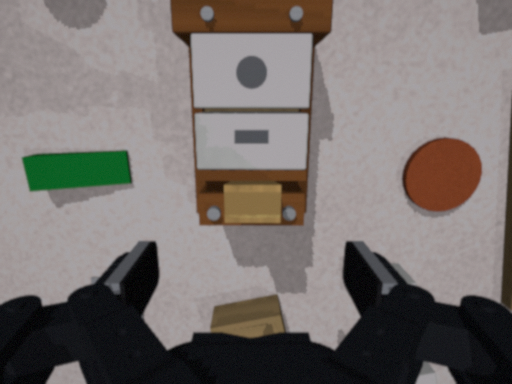

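The wedge stands upright and free at X +0.8 mm, with its top at z 163.4 and its flat face against the stop. The seam is still open. On to the tamper.

```bash
python3 - <<'E'
from h import *
need([480,-342,190],-9.8)
E
```

```text
t 13.73 pos [564.4 120.9 229.9] yaw_y -9.78 tilt 0.11 w 85.3 F [ 0.5 -0.4  0.3] j6 0.18
turn units [-0.018  0.004  0.003] shift units [-15.685  -0.145   1.329] other turn [-1.e-02 -3.e-02 -3.e+01]
```

Call:
servo_tool:
  commands:
    - [[-0.5, 0, 0], [0, 0, 0]]
    - [[-0.8, 0, 0], [0, 0, 0]]
    - [[-1, 0, 0], [0, 0, 0]]
    - [[-1, 0, 0], [0, 0, 0]]
    - [[-1, 0, 0], [0, 0, 0]]
    - [[-1, 0, 0], [0, 0, 0]]
    - [[-1, 0, 0], [0, 0, 0]]
    - [[-1, 0, 0], [0, 0, 0]]
    - [[-1, 0, 0], [0, 0, 0]]
    - [[-1, 0, 0], [0, 0, 0]]
    - [[-1, 0, 0], [0, 0, 0]]
    - [[-1, 0, 0], [0, 0, 0]]

```text
t: 14.73
position: [506.5, -214.4, 230.1]
ee_rot: [-2.402, -2.023, 0.001]
wrist_force: [0.9, -0.5, 0.4]
grip_width: 85.4
```

Call:
servo_tool:
  commands:
    - [[-1, -0.05, 0.2], [0, 0, 0]]
    - [[-1, -0.05, 0.3], [0, 0, 0]]
    - [[-0.9, -0.05, 0.3], [0, 0, 0]]
    - [[-0.6, 0, 0.3], [0, 0, 0]]
    - [[-0.4, 0, 0.1], [0, 0, 0]]
    - [[0, 0, 0], [0, 0, 0]]
    - [[0, 0, 0], [0, 0, 0]]
    - [[0, 0, 0], [0, 0, 0]]

```text
t: 15.4
position: [483.4, -326.7, 195.4]
ee_rot: [2.401, 2.025, 0.0]
wrist_force: [1.0, 0.7, 0.2]
grip_width: 85.4
```

```bash
python3 - <<'E'
from h import *
c,w=wrist("w10")
for nm,a in dict(top=(100,116,430,530,-390,-290),head=(5,46,430,530,-390,-290)).items():
    p,r,m=region(w,*a); (cx,cy),rad=cv2.minEnclosingCircle(p[:,:2].astype(np.float32))
    print(nm,len(p),np.median(p,0).round(1),np.array(r[0]).round(1),np.array(r[1]).round(1),(round(cx,1),round(cy,1),round(rad,1)))
need([480,-342,51],-9.8)
E
```

```text
top 803 [ 481.3 -341.4  106.4] [ 481.5 -342.5] [25.2 24.9] (481.0, -342.6, 13.0)
head 929 [ 484.3 -330.1   44.1] [ 482.1 -338.9] [35.8 42.7] (481.0, -342.7, 22.0)
t 15.45 pos [ 483.4 -326.6  195.5] yaw_y -9.7 tilt 0.04 w 85.5 F [ 0.4 -0.1  0.4] j6 -0.63
turn units [0.006 0.003 0.016] shift units [-0.525 -0.026  4.818] other turn [-0.000e+00  1.000e-02 -2.998e+01]
```

View pics/w10.png

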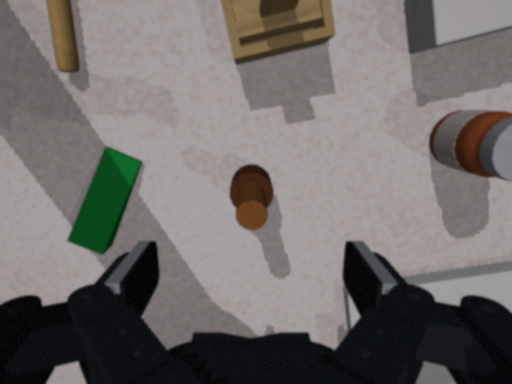

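The tamper is at (252,205), with its axis at (481.1,−342.6) and its top at z 106.4 (r 13, head r 22), matching the sizes given.

```bash
python3 - <<'E'
from h import *
need([481.2,-342.6,51],-9.8)
E
```

```text
t 15.45 pos [ 483.4 -326.6  195.5] yaw_y -9.7 tilt 0.04 w 85.5 F [ 0.4 -0.1  0.4] j6 -0.63
turn units [0.006 0.003 0.016] shift units [-0.538  0.017  4.818] other turn [-0.000e+00  1.000e-02 -2.998e+01]
```

Call:
servo_tool:
  commands:
    - [[-0.3, 0.02, 0], [0, 0, 0]]
    - [[-0.23, 0.02, 0], [0, 0, 0]]
    - [[0, 0, 0], [0, 0, 0]]
    - [[0, 0, 0], [0, 0, 0]]
    - [[0, 0, 0], [0, 0, 0]]

```text
t: 15.87
position: [481.4, -343.5, 194.9]
ee_rot: [-2.403, -2.024, -0.0]
wrist_force: [-0.3, 0.1, 0.9]
grip_width: 85.5
```

```bash
python3 - <<'E'
from h import *
need([481.2,-342.6,51],-9.8)
E
```

```text
t 15.87 pos [ 481.4 -343.5  194.9] yaw_y -9.78 tilt 0.01 w 85.5 F [-0.3  0.1  0.9] j6 -0.65
turn units [-0.001 -0.001  0.003] shift units [ 0.028 -0.011  4.797] other turn [  0.  -0. -30.]
```

Call:
servo_tool:
  commands:
    - [[0.02, 0, 0.3], [0, 0, 0]]
    - [[0, 0, 0.6], [0, 0, 0]]
    - [[0, 0, 0.7], [0, 0, 0]]
    - [[0, 0, 0.7], [0, 0, 0]]
    - [[0, 0, 0.7], [0, 0, 0]]
    - [[0, 0, 0.6], [0, 0, 0]]
    - [[0, 0, 0.6], [0, 0, 0]]
    - [[0, 0, 0.4], [0, 0, 0]]
    - [[0, 0, 0.2], [0, 0, 0]]
    - [[0, 0, 0], [0, 0, 0]]
    - [[0, 0, 0], [0, 0, 0]]
    - [[0, 0, 0], [0, 0, 0]]

```text
t: 16.87
position: [481.9, -343.3, 51.9]
ee_rot: [2.401, 2.023, 0.0]
wrist_force: [0.6, 0.4, 0.7]
grip_width: 85.5
```

Call:
servo_tool:
  commands:
    - [[0, 0, 0], [0, 0, 0]]
    - [[0, 0, 0], [0, 0, 0]]
    - [[0, 0, 0], [0, 0, 0]]
    - [[0, 0, 0], [0, 0, 0]]
    - [[0, 0, 0], [0, 0, 0]]
    - [[0, 0, 0], [0, 0, 0]]
    - [[0, 0, 0], [0, 0, 0]]
    - [[0, 0, 0], [0, 0, 0]]
    - [[0, 0, 0], [0, 0, 0]]
    - [[0, 0, 0], [0, 0, 0]]
  gripper: 1

```text
t: 17.7
position: [481.5, -343.0, 51.2]
ee_rot: [2.402, 2.024, -0.0]
wrist_force: [-3.3, 1.0, 5.9]
grip_width: 24.5
```

```bash
python3 - <<'E'
from h import *
need([481.2,-342.6,51],-9.8)
E
```

```text
t 17.7 pos [ 481.5 -343.    51.2] yaw_y -9.78 tilt 0.01 w 24.5 F [-3.3  1.   5.9] j6 -0.65
turn units [0.001 0.002 0.004] shift units [ 0.012 -0.012  0.008] other turn [ -0.   0. -30.]
```

Call:
servo_tool:
  commands:
    - [[0, 0, -0.15], [0, 0, 0]]
    - [[0, 0, -0.3], [0, 0, 0]]
    - [[0, 0, -0.5], [0, 0, 0]]
    - [[0, 0, -0.7], [0, 0, 0]]
    - [[0, 0, -0.8], [0, 0, 0]]
    - [[0, 0, -0.8], [0, 0, 0]]
    - [[0, 0, -0.8], [0, 0, 0]]
    - [[0, 0, -0.8], [0, 0, 0]]
    - [[0, 0, -0.7], [0, 0, 0]]
    - [[0, 0, -0.5], [0, 0, 0]]
    - [[0, 0, -0.3], [0, 0, 0]]
    - [[0, 0, 0], [0, 0, 0]]

```text
t: 18.7
position: [481.9, -343.2, 243.4]
ee_rot: [2.4, 2.022, 0.0]
wrist_force: [0.7, -0.3, -2.6]
grip_width: 24.4
```

```bash
python3 - <<'E'
from h import *
wrist("w11")
need([565.1,119.6,243],-9.8)
E
```

```text
t 18.75 pos [ 481.6 -342.9  241.7] yaw_y -9.77 tilt 0.04 w 24.6 F [-0.8 -0.1 -3.1] j6 -0.65
turn units [0.006 0.004 0.005] shift units [15.667  0.12  -0.043] other turn [-1.e-02  1.e-02 -3.e+01]
```

View pics/w11.png

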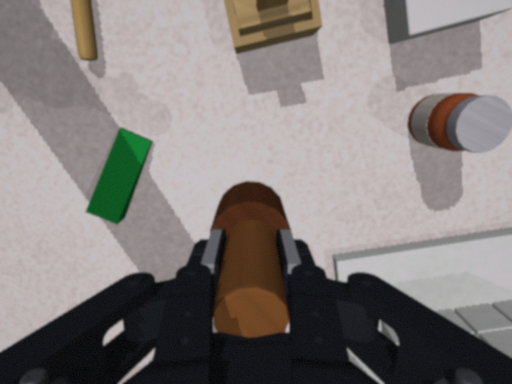

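The tamper is held upright, with its handle between the pads and its head at (252,205). Lifted weight reads about 3 N. Carrying it to the wedge.

Call:
servo_tool:
  commands:
    - [[0.4, 0.01, 0], [0, 0, 0]]
    - [[0.8, 0.01, 0], [0, 0, 0]]
    - [[1, 0.01, 0], [0, 0, 0]]
    - [[1, 0.01, 0], [0, 0, 0]]
    - [[1, 0.01, 0], [0, 0, 0]]
    - [[1, 0.01, 0], [0, 0, 0]]
    - [[1, 0.01, 0], [0, 0, 0]]
    - [[1, 0.01, 0], [0, 0, 0]]
    - [[1, 0.01, 0], [0, 0, 0]]
    - [[1, 0.01, 0], [0, 0, 0]]
    - [[1, 0.01, 0], [0, 0, 0]]
    - [[1, 0.01, 0], [0, 0, 0]]

```text
t: 19.75
position: [541.4, -10.0, 240.2]
ee_rot: [-2.401, -2.023, 0.002]
wrist_force: [-0.1, -0.1, -3.0]
grip_width: 24.7
```

Call:
servo_tool:
  commands:
    - [[1, 0, 0], [0, 0, 0]]
    - [[1, 0, 0], [0, 0, 0]]
    - [[1, 0, 0], [0, 0, 0]]
    - [[0.8, 0, 0], [0, 0, 0]]
    - [[0.4, 0, 0], [0, 0, 0]]
    - [[0.2, 0, 0], [0, 0, 0]]
    - [[0, 0, 0], [0, 0, 0]]
    - [[0, 0, 0], [0, 0, 0]]
    - [[0, 0, 0], [0, 0, 0]]

```text
t: 20.5
position: [564.4, 116.6, 241.3]
ee_rot: [-2.404, -2.022, 0.001]
wrist_force: [0.6, -0.8, -2.6]
grip_width: 24.8
```

```bash
python3 - <<'E'
from h import *
fs()
need([565.1,119.6,225],-9.8)
from bench import imaging
c=imaging.camera("scene");x=c["color"][90:240,290:430,::-1]; cv2.imwrite("pics/scene12c.png",cv2.resize(x,None,fx=4,fy=4,interpolation=cv2.INTER_CUBIC))
np.savez("pics/scene12.npz",**c)
w=cloud(c); X=w[...,:2]@EX; Y=w[...,:2]@EY; Z=w[...,2]
for z in range(164,250,6):
    m=(Z>z)&(Z<=z+6)&(abs(X-536)<40)&(abs(Y-214)<35); print(z,m.sum(),np.percentile(X[m],[2,98]).round(1),np.percentile(Y[m],[2,98]).round(1)) if m.sum()>5 else 0
E
```

```text
t 20.5 TCP X,Y,Z 536.3 210.92 241.27 zaxis along X,Y -0.0004 -0.0004 F 0.71 -0.72 -2.55 w 24.8
t 20.5 pos [564.4 116.6 241.3] yaw_y -9.85 tilt 0.03 w 24.8 F [ 0.6 -0.8 -2.6] j6 0.17
turn units [-0.004  0.004 -0.009] shift units [0.104 0.007 0.542] other turn [1.000e-02 1.000e-02 2.999e+01]
164 112 [518.  558.2] [200.6 226.5]
188 13 [532.7 558. ] [189.8 217.7]
194 45 [527.8 558.6] [188.5 221.3]
200 42 [525.  558.3] [187.9 216.4]
206 45 [529.  558.6] [188.  218.9]
212 47 [528.5 559.2] [188.5 220.5]
218 48 [524.5 558.4] [187.8 219.5]
224 46 [528.6 559. ] [188.9 218.6]
230 85 [519.6 558.3] [189.1 224.4]
236 60 [518.2 557.4] [188.9 219.4]
242 29 [521.9 556.7] [197.7 217.2]
248 45 [517.6 562.1] [197.7 214.9]
```

View pics/scene12c.png

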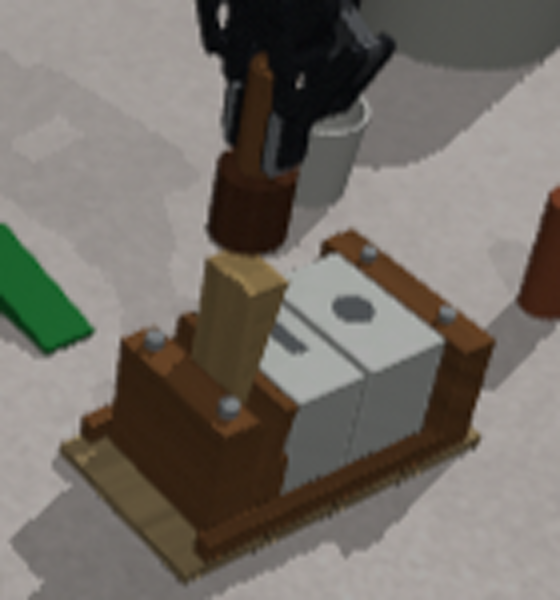

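Call:
servo_tool:
  commands:
    - [[0.1, 0, 0.1], [0, 0, 0]]
    - [[0, 0, 0.2], [0, 0, 0]]
    - [[0, 0, 0.2], [0, 0, 0]]
    - [[0, 0, 0.15], [0, 0, 0]]
    - [[0, 0, 0.05], [0, 0, 0]]
    - [[0, 0, 0], [0, 0, 0]]
    - [[0, 0, 0], [0, 0, 0]]

```text
t: 21.13
position: [565.1, 120.6, 220.5]
ee_rot: [2.403, 2.024, 0.0]
wrist_force: [0.3, 0.1, -2.6]
grip_width: 24.8
```

Call:
servo_tool:
  commands:
    - [[0, 0, 0.03], [0, 0, 0]]
    - [[0, 0, 0.03], [0, 0, 0]]
    - [[0, 0, 0.03], [0, 0, 0]]
    - [[0, 0, 0.03], [0, 0, 0]]
    - [[0, 0, 0], [0, 0, 0]]
    - [[0, 0, 0], [0, 0, 0]]

```text
t: 21.63
position: [565.0, 120.6, 216.8]
ee_rot: [2.403, 2.024, -0.0]
wrist_force: [-0.1, 0.3, -2.3]
grip_width: 24.9
```

```bash
python3 - <<'E'
from h import *
fs()
E
```

```text
t 21.63 TCP X,Y,Z 536.23 215.02 216.83 zaxis along X,Y 0.0 -0.0 F -0.17 0.29 -2.25 w 24.9
```

Call:
servo_tool:
  commands:
    - [[0, 0, 0.03], [0, 0, 0]]
    - [[0, 0, 0.03], [0, 0, 0]]
    - [[0, 0, 0.03], [0, 0, 0]]
    - [[0, 0, 0.03], [0, 0, 0]]
    - [[0, 0, 0], [0, 0, 0]]

```text
t: 22.05
position: [565.3, 120.6, 214.4]
ee_rot: [2.402, 2.023, 0.002]
wrist_force: [-1.1, -1.3, 4.9]
grip_width: 24.9
```

Call:
servo_tool:
  commands:
    - [[0, 0, 0.03], [0, 0, 0]]
    - [[0, 0, 0.03], [0, 0, 0]]
    - [[0, 0, 0], [0, 0, 0]]

```text
t: 22.3
position: [565.5, 120.6, 212.8]
ee_rot: [2.401, 2.023, 0.003]
wrist_force: [-1.6, -0.6, 6.3]
grip_width: 24.8
```

Call:
servo_tool:
  commands:
    - [[0, 0, 0.03], [0, 0, 0]]
    - [[0, 0, 0.03], [0, 0, 0]]
    - [[0, 0, 0.03], [0, 0, 0]]
    - [[0, 0, 0], [0, 0, 0]]

```text
t: 22.63
position: [565.7, 120.5, 210.3]
ee_rot: [2.401, 2.023, 0.004]
wrist_force: [-0.4, 0.3, 6.2]
grip_width: 24.8
```

The wedge slides at about 9 N. Continuing gently.

Call:
servo_tool:
  commands:
    - [[0, 0, 0.03], [0, 0, 0]]
    - [[0, 0, 0.03], [0, 0, 0]]
    - [[0, 0, 0.03], [0, 0, 0]]
    - [[0, 0, 0.03], [0, 0, 0]]
    - [[0, 0, 0], [0, 0, 0]]

```text
t: 23.05
position: [565.8, 120.5, 206.7]
ee_rot: [2.401, 2.022, 0.004]
wrist_force: [0.3, -0.6, 5.9]
grip_width: 24.9
```

Call:
servo_tool:
  commands:
    - [[0, 0, 0.03], [0, 0, 0]]
    - [[0, 0, 0.03], [0, 0, 0]]
    - [[0, 0, 0.03], [0, 0, 0]]
    - [[0, 0, 0], [0, 0, 0]]

```text
t: 23.38
position: [565.9, 120.5, 204.0]
ee_rot: [2.401, 2.022, 0.004]
wrist_force: [1.1, -0.9, 5.2]
grip_width: 24.7
```

Call:
servo_tool:
  commands:
    - [[0, 0, 0.03], [0, 0, 0]]
    - [[0, 0, 0.03], [0, 0, 0]]
    - [[0, 0, 0], [0, 0, 0]]

```text
t: 23.63
position: [565.9, 120.5, 202.2]
ee_rot: [2.401, 2.022, 0.004]
wrist_force: [0.9, 0.0, 5.6]
grip_width: 24.7
```

Call:
servo_tool:
  commands:
    - [[0, 0, 0.03], [0, 0, 0]]
    - [[0, 0, 0.03], [0, 0, 0]]
    - [[0, 0, 0], [0, 0, 0]]

```text
t: 23.88
position: [565.9, 120.5, 200.4]
ee_rot: [2.401, 2.022, 0.004]
wrist_force: [0.9, -0.5, 6.1]
grip_width: 24.9
```

Down about 14 mm, force steady. Smaller steps now.

Call:
servo_tool:
  commands:
    - [[0, 0, 0.02], [0, 0, 0]]
    - [[0, 0, 0.02], [0, 0, 0]]
    - [[0, 0, 0], [0, 0, 0]]

```text
t: 24.13
position: [565.9, 120.5, 199.3]
ee_rot: [2.401, 2.022, 0.005]
wrist_force: [-0.0, 0.3, 6.9]
grip_width: 24.8
```

Call:
servo_tool:
  commands:
    - [[0, 0, 0.02], [0, 0, 0]]
    - [[0, 0, 0.02], [0, 0, 0]]
    - [[0, 0, 0], [0, 0, 0]]

```text
t: 24.38
position: [566.0, 120.5, 198.7]
ee_rot: [2.4, 2.022, 0.005]
wrist_force: [-0.8, 0.2, 10.5]
grip_width: 24.8
```

Call:
servo_tool:
  commands:
    - [[0, 0, 0.02], [0, 0, 0]]
    - [[0, 0, 0.02], [0, 0, 0]]
    - [[0, 0, 0], [0, 0, 0]]

```text
t: 24.63
position: [566.1, 120.5, 198.6]
ee_rot: [2.4, 2.022, 0.006]
wrist_force: [-3.3, -0.3, 17.5]
grip_width: 24.4
```

Call:
servo_tool:
  commands:
    - [[0, 0, 0.02], [0, 0, 0]]
    - [[0, 0, 0], [0, 0, 0]]

```text
t: 24.8
position: [566.2, 120.5, 198.6]
ee_rot: [2.399, 2.021, 0.007]
wrist_force: [-4.2, -1.4, 21.6]
grip_width: 24.8
```

Force rises to about 24 N with no further travel (z stays at 198.6), so it is shut tight. Backing off.

Call:
servo_tool:
  commands:
    - [[0, 0, -0.05], [0, 0, 0]]
    - [[0, 0, -0.1], [0, 0, 0]]
    - [[0, 0, -0.3], [0, 0, 0]]
    - [[0, 0, -0.4], [0, 0, 0]]
    - [[0, 0, -0.4], [0, 0, 0]]
    - [[0, 0, -0.3], [0, 0, 0]]
    - [[0, 0, 0], [0, 0, 0]]
    - [[0, 0, 0], [0, 0, 0]]

```text
t: 25.47
position: [565.0, 120.6, 241.1]
ee_rot: [2.403, 2.024, 0.0]
wrist_force: [0.4, -0.0, -3.9]
grip_width: 24.9
```

```bash
python3 - <<'E'
from h import *
need([481.2,-342.6,240],-9.8)
c,w=wrist("w13"); X=w[...,:2]@EX; Y=w[...,:2]@EY; Z=w[...,2]
m=(Z>130)&(Z<156)&(abs(X-536)<26)&(Y>190)&(Y<240)
from bench import imaging
c=imaging.camera("scene");x=c["color"][90:240,290:430,::-1]; cv2.imwrite("pics/scene13c.png",cv2.resize(x,None,fx=4,fy=4,interpolation=cv2.INTER_CUBIC))
w=cloud(c); X=w[...,:2]@EX; Y=w[...,:2]@EY; Z=w[...,2]
m=(Z>140)&(Z<155)&(abs(X-536)<30)&(Y>190)&(Y<240); print("top z",np.median(Z[m&(Y>207)]),np.percentile(X[m],[2,98]).round(1),np.percentile(Y[m],[2,98]).round(1))
P=np.array([(z,np.median(Y[k])) for z in range(100,145,5) for k in [(abs(Z-z)<3)&(abs(X-536)<12)&(Y>190)&(Y<208)] if k.sum()>3]); print(np.polyfit(P[:,0],P[:,1],1))
need([481.2,-342.6,240],-9.8)
E
```

```text
t 25.47 pos [565.  120.6 241.1] yaw_y -9.78 tilt 0.01 w 24.9 F [ 0.4 -0.  -3.9] j6 0.18
turn units [ 0.002 -0.001  0.004] shift units [-15.692  -0.125   0.038] other turn [  0.   0. -30.]
top z 148.38647110091125 [519.6 558.9] [200.2 228.8]
[1.07073304e-02 2.00575757e+02]
t 25.57 pos [564.7 120.6 240.3] yaw_y -9.78 tilt 0.09 w 24.5 F [-0.2 -0.2 -1.8] j6 0.18
turn units [-0.015  0.002  0.004] shift units [-1.5689e+01 -1.1400e-01  9.0000e-03] other turn [-0.e+00 -2.e-02 -3.e+01]
```

View pics/scene13c.png

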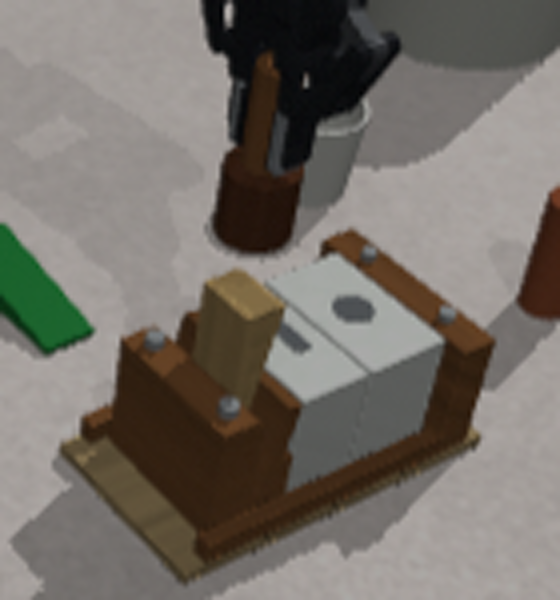

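View pics/w13.png

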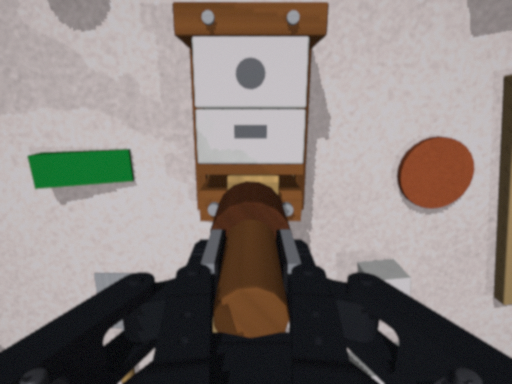

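The seam is now a thin line at (250,107), and the wedge is upright with its top at z ≈ 147. Returning the tamper to its original place.

Call:
servo_tool:
  commands:
    - [[-0.4, -0.01, 0], [0, 0, 0]]
    - [[-0.8, -0.01, 0], [0, 0, 0]]
    - [[-1, -0.01, 0], [0, 0, 0]]
    - [[-1, -0.01, 0], [0, 0, 0]]
    - [[-1, -0.01, 0], [0, 0, 0]]
    - [[-1, -0.01, 0], [0, 0, 0]]
    - [[-1, -0.01, 0], [0, 0, 0]]
    - [[-1, -0.01, 0], [0, 0, 0]]
    - [[-1, -0.01, 0], [0, 0, 0]]
    - [[-1, -0.01, 0], [0, 0, 0]]
    - [[-1, -0.01, 0], [0, 0, 0]]
    - [[-1, -0.01, 0], [0, 0, 0]]

```text
t: 26.57
position: [503.3, -211.7, 240.6]
ee_rot: [-2.402, -2.023, 0.001]
wrist_force: [-0.2, 0.3, -2.7]
grip_width: 24.7
```

Call:
servo_tool:
  commands:
    - [[-1, 0, 0], [0, 0, 0]]
    - [[-1, 0, 0], [0, 0, 0]]
    - [[-1, 0, 0], [0, 0, 0]]
    - [[-0.8, 0, 0], [0, 0, 0]]
    - [[-0.5, 0, 0], [0, 0, 0]]
    - [[-0.2, 0, 0], [0, 0, 0]]
    - [[0, 0, 0], [0, 0, 0]]
    - [[0, 0, 0], [0, 0, 0]]

```text
t: 27.23
position: [481.6, -342.1, 240.9]
ee_rot: [-2.402, -2.024, -0.001]
wrist_force: [0.4, 0.0, -2.7]
grip_width: 24.9
```

```bash
python3 - <<'E'
from h import *
need([481.5,-343,51.2],-9.8)
c,w=wrist("w14"); 
from bench import imaging
c=imaging.camera("scene"); w=cloud(c); Z=w[...,2]
m=(abs(w[...,0]-481)<30)&(abs(w[...,1]+343)<30)&(Z>150)&(Z<240); print("foot z ~",np.percentile(Z[m],[0.5,2]))
P=np.array([(z,np.median(w[...,0][k]),np.median(w[...,1][k])) for z in range(196,230,5) for k in [m&(abs(Z-z)<3)] if k.sum()>8]); print(np.polyfit(P[:,0],P[:,1],1),np.polyfit(P[:,0],P[:,2],1))
E
```

```text
t 27.23 pos [ 481.6 -342.1  240.9] yaw_y -9.75 tilt 0.05 w 24.9 F [ 0.4  0.  -2.7] j6 -0.65
turn units [-0.003 -0.007  0.008] shift units [-3.200e-02  1.000e-03  6.325e+00] other turn [ 1.000e-02 -1.000e-02 -2.999e+01]
foot z ~ [192.58617043 193.63804126]
[-1.20219635e-02  5.02415555e+02] [-7.89195925e-02 -3.32868709e+02]
```

```bash
python3 - <<'E'
from h import *
from bench import imaging
c=imaging.camera("scene"); w=cloud(c); Z=w[...,2]
m=(abs(w[...,0]-481)<30)&(abs(w[...,1]+343)<30)
for z in range(190,250,6):
    k=m&(Z>z)&(Z<=z+6)
    if k.sum()>8: print(z,k.sum(),np.percentile(w[...,0][k],[2,98]).round(1),np.percentile(w[...,1][k],[2,98]).round(1))
cv2.imwrite("pics/s15.png",cv2.resize(c["color"][160:310,60:230,::-1],None,fx=4,fy=4,interpolation=cv2.INTER_CUBIC))
E
```

```text
190 34 [478.6 503.2] [-362.8 -326.5]
196 63 [482.6 503.7] [-363.1 -323. ]
202 53 [484.1 503.7] [-363.4 -327. ]
208 62 [482.  504.2] [-363.1 -323.2]
214 61 [482.2 504. ] [-363.4 -327.3]
220 61 [483.9 504.5] [-363.5 -324.2]
226 70 [483.2 504.5] [-363.3 -324.1]
232 185 [467.  503.2] [-362.1 -321.8]
238 19 [481.6 501.7] [-358.7 -324.3]
244 14 [480.4 505.9] [-355.  -334.7]
```

View pics/s15.png

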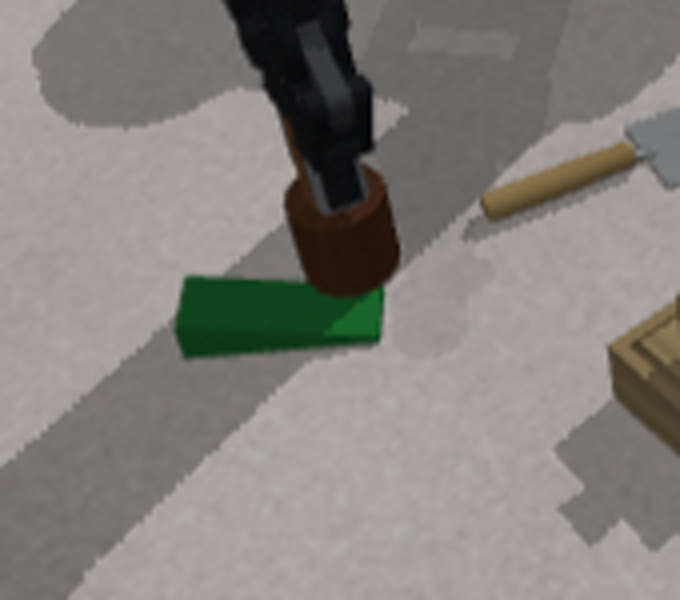

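View pics/w14.png

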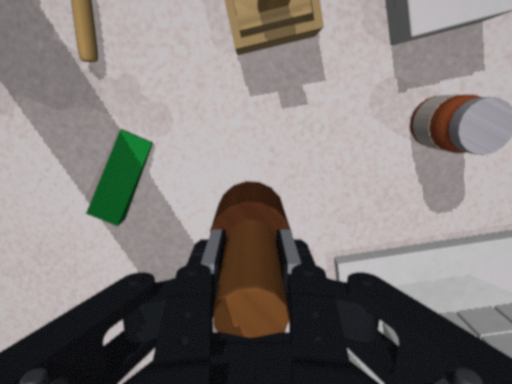

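The tamper's edges are vertical and its place in the hand matches the earlier view, so it hasn't slipped. Lowering it now.

Call:
servo_tool:
  commands:
    - [[-0.03, 0, 0.3], [0, 0, 0]]
    - [[0, 0, 0.6], [0, 0, 0]]
    - [[0, 0, 0.8], [0, 0, 0]]
    - [[0, 0, 0.8], [0, 0, 0]]
    - [[0, 0, 0.8], [0, 0, 0]]
    - [[0, 0, 0.8], [0, 0, 0]]
    - [[0, 0, 0.8], [0, 0, 0]]
    - [[0, 0, 0.6], [0, 0, 0]]
    - [[0, 0, 0.4], [0, 0, 0]]
    - [[0, 0, 0.2], [0, 0, 0]]
    - [[0, 0, 0], [0, 0, 0]]
    - [[0, 0, 0], [0, 0, 0]]

```text
t: 28.38
position: [481.7, -344.0, 58.8]
ee_rot: [2.402, 2.024, 0.0]
wrist_force: [0.2, 1.3, -2.3]
grip_width: 24.7
```

Call:
servo_tool:
  commands:
    - [[0, 0, 0.04], [0, 0, 0]]
    - [[0, 0, 0.04], [0, 0, 0]]
    - [[0, 0, 0.03], [0, 0, 0]]
    - [[0, 0, 0], [0, 0, 0]]
    - [[0, 0, 0], [0, 0, 0]]

```text
t: 28.8
position: [481.4, -343.9, 55.0]
ee_rot: [2.402, 2.024, 0.0]
wrist_force: [-0.7, 0.4, -3.2]
grip_width: 24.6
```

```bash
python3 - <<'E'
from h import *
need([481.5,-343,51.2],-9.8)
E
```

```text
t 28.8 pos [ 481.4 -343.9   55. ] yaw_y -9.78 tilt 0.02 w 24.6 F [-0.7  0.4 -3.2] j6 -0.65
turn units [0.003 0.002 0.004] shift units [ 0.03  -0.002  0.128] other turn [ -0.   0. -30.]
```

Call:
servo_tool:
  commands:
    - [[0, 0, 0.03], [0, 0, 0]]
    - [[0, 0, 0.03], [0, 0, 0]]
    - [[0, 0, 0.03], [0, 0, 0]]
    - [[0, 0, 0], [0, 0, 0]]
    - [[0, 0, 0], [0, 0, 0]]

```text
t: 29.22
position: [481.3, -343.8, 52.1]
ee_rot: [-2.403, -2.024, 0.0]
wrist_force: [-0.3, 0.2, -3.0]
grip_width: 24.8
```

Call:
servo_tool:
  commands:
    - [[0, 0, 0.02], [0, 0, 0]]
    - [[0, 0, 0.02], [0, 0, 0]]
    - [[0, 0, 0], [0, 0, 0]]
    - [[0, 0, 0], [0, 0, 0]]

```text
t: 29.55
position: [481.4, -343.9, 51.3]
ee_rot: [2.402, 2.024, -0.0]
wrist_force: [-1.5, 0.5, 1.3]
grip_width: 24.7
```

Foot is on the table (−3 → +1.3 N at the original height). Releasing and retreating.

Call:
servo_tool:
  commands:
    - [[0, 0, 0.01], [0, 0, 0]]
    - [[0, 0, 0], [0, 0, 0]]
    - [[0, 0, 0], [0, 0, 0]]

```text
t: 29.8
position: [481.4, -344.0, 51.3]
ee_rot: [2.402, 2.024, -0.0]
wrist_force: [-2.3, 1.3, 6.2]
grip_width: 25.0
```

Call:
servo_tool:
  commands:
    - [[0, 0, 0], [0, 0, 0]]
    - [[0, 0, 0], [0, 0, 0]]
    - [[0, 0, 0], [0, 0, 0]]
    - [[0, 0, 0], [0, 0, 0]]
    - [[0, 0, 0], [0, 0, 0]]
    - [[0, 0, 0], [0, 0, 0]]
    - [[0, 0, 0], [0, 0, 0]]
    - [[0, 0, 0], [0, 0, 0]]
    - [[0, 0, 0], [0, 0, 0]]
    - [[0, 0, 0], [0, 0, 0]]
  gripper: 0

```text
t: 30.63
position: [481.3, -343.8, 50.7]
ee_rot: [2.403, 2.024, 0.0]
wrist_force: [0.0, -0.9, -0.3]
grip_width: 85.4
```

Call:
servo_tool:
  commands:
    - [[0, 0, -0.2], [0, 0, 0]]
    - [[0, 0, -0.4], [0, 0, 0]]
    - [[0, 0, -0.7], [0, 0, 0]]
    - [[0, 0, -0.8], [0, 0, 0]]
    - [[0, 0, -0.8], [0, 0, 0]]
    - [[0, 0, -0.8], [0, 0, 0]]
    - [[0, 0, -0.8], [0, 0, 0]]
    - [[0, 0, -0.5], [0, 0, 0]]
    - [[0, 0, -0.2], [0, 0, 0]]
    - [[0, 0, 0], [0, 0, 0]]
    - [[0, 0, 0], [0, 0, 0]]

```text
t: 31.55
position: [481.1, -343.6, 206.3]
ee_rot: [-2.402, -2.024, 0.0]
wrist_force: [-1.2, -0.1, -0.9]
grip_width: 85.1
```

```bash
python3 - <<'E'
from h import *
from bench import imaging,state
print(state()["t"])
for n in("scene","top"):
    c=imaging.camera(n); np.savez(f"pics/{n}16.npz",**c); cv2.imwrite(f"pics/{n}16.png",c["color"][...,::-1])
    w=cloud(c); X=w[...,:2]@EX; Y=w[...,:2]@EY; Z=w[...,2]
    for nm,a in dict(top=(98,116,430,530,-390,-290)).items():
        p,r,m=region(w,*a); print(n,"tamper",len(p),np.median(p,0).round(1),np.array(r[0]).round(1),np.array(r[1]).round(1))
    m=(Z>138)&(Z<156)&(abs(X-536)<30)&(Y>190)&(Y<240); print("wedge top z",np.median(Z[m]).round(1),np.percentile(X[m],[2,98]).round(1),np.percentile(Y[m],[2,98]).round(1))
E
```

```text
31.55
scene tamper 149 [ 484.9 -345.5  107.7] [ 481.8 -344.5] [25.2 24.7]
wedge top z 147.8 [519.  558.4] [200.6 228.4]
top tamper 9 [ 487.6 -333.5  105.9] [ 487.2 -334. ] [2.  9.5]
wedge top z 146.9 [516.8 555.7] [201.9 229.1]
```

View pics/scene16.png

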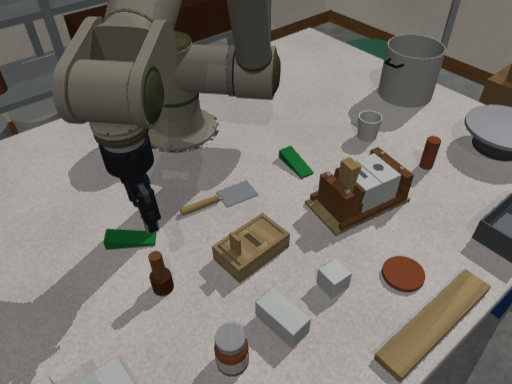

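View pics/top16.png

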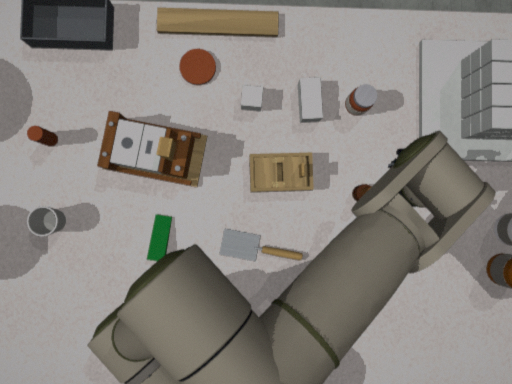

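The final pictures show the tamper upright at scene (160,275), the wedge in the slot at (350,175), and all the other items in place. Handing in.

```bash
python3 -c "
from bench import manip
print(manip.hand_in())"
```

```text
the job is handed in; nothing more can be done
None
```

I closed the mould with the wedge, stood the tamper back upright at its original place, and handed the job in at about 32 s; no verdict is reported.

**Wedge in the slot:** It sat leaning about 2.4° in its holder, tip towards −y. I tilted the tool to bring it upright, set it against the stop with about 9 N, and let go with the seam visibly open.

**Pressing it down:** The wedge slid at about 9 N on the tamper. After about 16 mm it stopped, and the push rose to about 24 N (readings taken at the end of each step) with no further travel.

**Last checks:**
- **Seam:** it shows as a thin closed line. I judged this from the pictures and the force rise, as I had no direct reading of the mould gap or of the wedge's grip afterwards.
- **Wedge:** it is upright within about 0.01 rad and roughly 1 to 3 mm off the slot's middle. Its top is at z ≈ 147 mm.
- **Tamper:** the fixed scene camera shows it standing upright, with its top at 107.7 mm. The top camera's view of it was mostly blocked by the arm, so that reading could not confirm it.
- **Other items:** they look unmoved in both fixed cameras, by eye only.

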